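Read the code on the tilted culture dish

ROBOT

A 6-joint arm with a two-finger parallel gripper is mounted at the origin on the work surface. World frame = base frame: x ahead of the robot, y to its left, z up, the work surface at z = 0. Lengths are in mm, angles in rad, forces in N, time in s.
With the tool pointing down it reaches from about 400 to 925 mm from the base axis. Payload 12.5 kg.
Tool frame: the origin (TCP) lies at the very end of the fingers, on their centre line; the grasp point (between the pads) lies 19 mm behind it; z points along the fingers, y is the direction in which the jaws open and shut (so a half turn about z gives the same grasp; the last joint's range is limited). The gripper opens to 95 mm and grips with 3 to 60 N. Pads are 20 mm wide; open, the fingers measure 119 mm over their backs; the gripper's body (75 mm by 180 mm) begins 59 mm behind the grasp point.
Start: joints at [-1.454, 0.491, 1.559, -0, 1.092, -0.106], TCP at [138.123, -609.565, 214.661] pointing down, gripper open.
Joint ranges: [-3.1, 3.1], [-0.84, 2.19], [0.05, 2.79], [-1.13, 4.28], [0.06, 2.93], [-2.69, 2.69]. Speed limits (rad/s): [2.22, 2.22, 2.79, 3.14, 3.14, 3.14].

INTERFACE

Orientations are given as [roll, pitch, yaw] about the fixed x, y, z axes, in that order (R = Rz(yaw) Ry(pitch) Rx(roll)).
In Python, from cell import env gives the robot as it stands.
- The arm moves only by the shell command python3 -m pendant 'ROWS'. ROWS is JSON, a list that holds one entry, the list of rows, each a list of 5 numbers: the opening, from 0 (shut) to 1 (fully open), then the shift along the tool's x, y, z in m, then the turn about the tool's z in rad. A call has exactly 8 rows; each row is the pose to reach, as a shift and turn from the pose commanded when the call began, along the tool's axes at that moment; what a row does not reach only later rows make up. A row lasts 1/10 s, in which the tool goes at most 50 mm and 8.59 degrees, less where a joint would pass 70% of its speed; a pose out of reach is approached as far as the arm can. A call with a gripper value outside its range is refused whole. The fingers move at their own pace and stop on an object; the grip force is fixed at half the most. Time passes only in rows, so rows that repeat a pose let the fingers close, or fill a call up. It gives the time, the measured TCP pose, the force and the opening at its end, in the units of the state.
- env.state(): the state, without advancing time (a new reading comes with each control period).
- env.read_camera(name): name is "scene" or "top" or "wrist"; returns a dict with "image" (480x640x3 uint8, blue, green, red), "range_z" (480x640 float32, mm along the optical axis (not along the pixel's ray), 0 where there is no reading), "fx", "fy", "cx", "cy" (pixels), "dist" ([k1, k2, p1, p2, k3] as OpenCV has them; the pictures are not rectified), "rvec" (rotation vector, rad) and "tvec" (3), from world to camera coordinates, as OpenCV has them; the wrist camera has in their place "tool_from_camera" (4x4, takes a point from camera to tool coordinates, whose origin is the TCP and whose axes are the flange's). Camera axes: x right, y down, z forward; pixel columns grow to the right and rows downward; lengths in mm; the calibration is good to about 2 mm. A picture is of the moment at which its call begins: read the wrist's pose just before it.
- env.job_done(): hands the job in, once; it reports no verdict.
The state is a dict: "t": time; "joints": joint angles; "qvel": joint speeds; "tau": joint torques, N m; "eef_pos": TCP position; "tcp_rot": TCP orientation; "ft_force": force on the tool from outside, world axes, zero at the start; "moment": the same for the moment, N m; "opening": opening from 0.0 (shut) to 1.0 (fully open).
Only numpy, scipy, OpenCV 4.12 (cv2) and the standard library are available. Lean on these libraries where they do the work, as an engineer would, in place of code of your own. Each camera call takes 0.05 s, during which the arm holds its last target. There are 200 camera calls.

TASK

Take the code reader from its holder, point its nose squarely at the middle of the code label on the round dish (the other label is on a rectangular case), with the nose about 5.5 cm from the label, and hold it steady there for about two seconds without touching the dish or its stage. Then hang the reader back upright in its holder, resting on its collar in the middle of the slot, and let go. Leave the tilting stages and the other things on the bench as they are.

Things in the scene. Friction and masses are not known exactly. Their poses are not given: they have to be found in the camera images.
- reader_grip (a point): Pen-like code reader, 162 mm, 0.1 to 0.2 kg, loose. Point: centre of its white square grip, 30 x 30 x 66 mm, pinched across two flat sides (x, y: normals of the sides). z: along the reader, away from the nose. Grey collar, 56 mm disc, 38 to 32 mm below; black barrel under it, 28 mm across, tapering from 73 mm below.
- reader_nose (a point): Nose tip of the reader, 128 mm below the grip's centre along -z, 18 mm across. The reader reads straight out of it along its own -z. Axes as reader_grip.
- holder_seat (a point): Fixed holder: level metal shelf, top 110 mm over the bench, 6 mm thick, slot 36 mm wide open to its front (-x). The barrel hangs in the slot, the collar rests on the shelf. Point: on the shelf's top, at the axis of the seated reader (starts within 3 mm of it; grip centre 38 mm above). Slot ends 18 mm along +x; front edge 36 mm along -x. z up.
- dish_label (a point): Label to read: white, 34 mm square, dark code, centred on the lid of a ROUND dish 96 mm across, on a grey tilting stage (base 120 x 150 mm; plate 116 x 118 mm, hinged 78 mm above the bench, stiff: keeps its angle). Point: label's centre. z: its outward normal, 30 to 46 degrees from vertical, roughly towards the robot; x up the slope; y along the hinge.
- case_label (a point): A like label on a RECTANGULAR grey case, 88 x 100 mm, on an identical tilting stage: not the wanted one, leave it alone. Point and axes as dish_label. The two stages may change places.
- wash_bottle: Bystander: white wash bottle, 70 mm across, 205 mm tall with its bent blue spout reaching 53 mm to its -x side. Origin: centre of its underside.
- jar: Bystander: amber jar with steel cap, 56 mm across, 70 mm tall. Origin: centre of its underside.
- dish_stack: Bystander: stack of three round dishes, 94 mm across, 45 mm tall. Origin: centre of its underside.
Mind the look-alikes: they are no part of the job. Of the things that look like the part that bears reader_grip, the smaller one is meant.

How it is judged:
By the outcome, as a careful person would: the job done as asked, in the order asked, and still so for the second after the job is handed in, with the robot touching nothing.
It also fails if it takes over 48 s, if anything falls off the work surface, if the arm or the gripper's body presses on something with over 40 N, if the wrist force passes 120 N, or if a joint passes its speed limit or range.

## Working session

There is one attempt and no reset: what is moved stays moved. The work goes in short steps, Python scripts to look and compute and a shell command to move; the robot and the scene stay as the last step left them, time stands still between calls to the robot, and variables do not carry over. Pictures are saved under pics/ and viewed, about 8 in all and at most 12, crops included, and the job is handed in when it is done.

```bash
ls; mkdir -p pics; python3 -m pendant --help 2>&1 | head -30; cat > h.py <<'E'
import numpy as np,cv2
from cell import env
from scipy.spatial.transform import Rotation as Ro
def cam(n):
    s=env.state(); c=env.read_camera(n)
    K=np.array([[c['fx'],0,c['cx']],[0,c['fy'],c['cy']],[0,0,1.]]);d=np.array(c['dist'],float)
    if n=='wrist':
        T=np.eye(4);T[:3,:3]=Ro.from_euler('xyz',s['tcp_rot']).as_matrix();T[:3,3]=s['eef_pos'];T=T@np.array(c['tool_from_camera'])
    else:
        R=cv2.Rodrigues(np.array(c['rvec'],float))[0];T=np.eye(4);T[:3,:3]=R.T;T[:3,3]=-R.T@np.array(c['tvec'],float).ravel()
    c.update(K=K,d=d,T=T);return c
def rays(c,uv):
    n=cv2.undistortPoints(np.array(uv,float).reshape(-1,1,2),c['K'],c['d']).reshape(-1,2)
    return np.c_[n,np.ones(len(n))]
def pts(c,uv):  # by range
    uv=np.array(uv).reshape(-1,2);z=c['range_z'][uv[:,1].astype(int),uv[:,0].astype(int)]
    return (rays(c,uv)*z[:,None])@c['T'][:3,:3].T+c['T'][:3,3]
def plane(c,uv,h):
    r=rays(c,uv)@c['T'][:3,:3].T;o=c['T'][:3,3];return o+r*((h-o[2])/r[:,2])[:,None]
E
python3 - <<'E'
from h import *
s=env.state();print(s)
for n in('scene','top'):
    c=cam(n);cv2.imwrite(f'pics/{n}1.png',c['image']);np.save(n+'.npy',c,allow_pickle=True);print(n,c['T'][:3,3].round(),(c['range_z']>0).mean())
E
```

```text
pics
invalid input: not JSON, or not a number
{'t': 0.0, 'joints': array([-1.45359601e+00,  4.91544835e-01,  1.55945317e+00,  3.67724797e-05,
        1.09169555e+00, -1.05568442e-01]), 'qvel': array([-0.0012974 ,  0.0019334 ,  0.00031066,  0.00066648,  0.00082901,
       -0.00036126]), 'tau': array([ 1.46576011e-03, -6.12637711e+01, -2.58181089e+01,  6.93997764e-02,
        4.82356525e-02, -9.24599294e-05]), 'eef_pos': array([ 138.10316136, -609.30088102,  214.06961516]), 'tcp_rot': array([-3.14050131e+00, -1.48437263e-04,  2.22751710e-01]), 'ft_force': array([ 0.28359928,  0.26914206, -0.7213139 ]), 'moment': array([-0.0096267 ,  0.04224157, -0.02379026]), 'opening': 0.9970371105399894}
scene [1335.  637.  948.] 0.995654296875
top [ 425.   -0. 1247.] 0.99587890625
```

View pics/scene1.png

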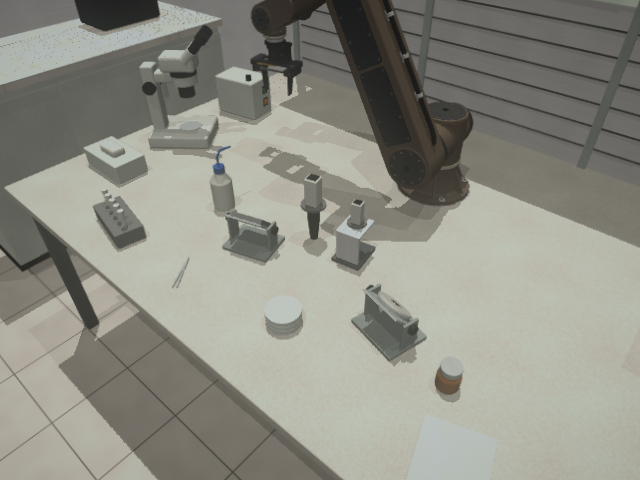

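View pics/top1.png

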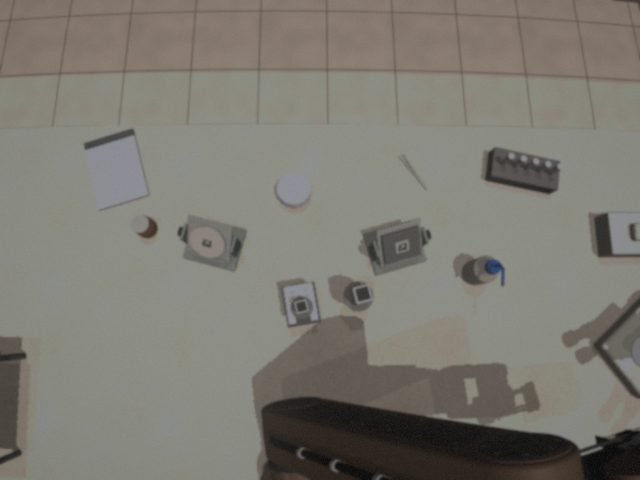

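Scene view: a reader stands in a white-faced holder at (355,215). A larger look-alike is free-standing at (313,190). The dish stage is at (390,310) and the case stage at (255,230).
Top view: holder reader (302,305), look-alike (361,294), round dish label (207,242), case label (402,245). The candidates for the reader are (302,305), which is smaller and in the holder, and (361,294). I choose the first and check it in a crop.

```bash
python3 - <<'E'
from h import *
c=np.load('top.npy',allow_pickle=True).item(); s=np.load('scene.npy',allow_pickle=True).item()
a=c['image'][195:345,160:440]; b=s['image'][160:370,280:440]
a=cv2.resize(a,None,fx=2.8,fy=2.8,interpolation=cv2.INTER_CUBIC); b=cv2.resize(b,(int(160*a.shape[0]/210),a.shape[0]))
cv2.imwrite('pics/crop1.png',cv2.resize(cv2.convertScaleAbs(np.hstack([a,b]),alpha=1.5),None,fx=.71,fy=.71))
uv=[(302,306),(361,294),(207,243),(402,246),(293,189),(145,226),(482,270),(300,290)]
print(pts(c,uv).round(1))
# dish label plane fits
z=c['range_z']
for (u,v,r) in((207,243,16),(402,246,14)):
    g=[(x,y) for y in range(v-r,v+r) for x in range(u-r,u+r) if (x-u)**2+(y-v)**2<r*r]
    P=pts(c,g);m=np.ones(len(P),bool)
    for _ in range(8):
        o=P[m].mean(0);n=np.linalg.svd(P[m]-o)[2][2];n*=np.sign(n[2]);m=abs((P-o)@n)<4
    print(o.round(1),n.round(3),m.mean(),np.degrees(np.arccos(n[2])),np.degrees(np.arctan2(n[1],n[0])))
# reader region heights
g=[(x,y) for y in range(280,330,3) for x in range(280,325,3)]
P=pts(c,g);print(P[:,2].round().astype(int).reshape(17,15))
E
```

```text
[[ 462.9   11.5  183.2]
 [ 487.9 -121.6  217.4]
 [ 626.7  256.2   92.8]
 [ 618.3 -245.4   90.7]
 [ 783.3   37.5   47.6]
 [ 676.9  429.2   68.7]
 [ 551.  -440.3  123.7]
 [ 505.2   17.3  107.4]]
[628.5 255.8  91.5] [-0.695  0.179  0.696] 0.9029003783102144 45.85354581692723 165.56535192909178
[ 618.2 -245.1   92. ] [-0.679 -0.203  0.706] 0.9720853858784894 45.11643350651696 -163.35380034538747
[[   3   -1    6   -1    6    3    5    3    1    0    1   -1    2   -2
     1]
 [   2   -1    1    1   -2    5    2    9 1247  112  111   12    3    1
     1]
 [  -1    3  108  111  116  114  111  112  111  108  113   12    3    0
     1]
 [  -1  110  116  110  111  110  112  108  110  110  114   17    2    1
    -3]
 [   1   11  113  110  114  111  109  114  112  107  112  114   -1    3
     4]
 [   3   16  106  107  113  110  111  110  110  108  112  109   10   -2
     2]
 [   4   15  108  111  110  120  115  118  114  116  113  115    9    3
     0]
 [   5    1  111  109  118  184  181  183  186  117  115  109   14    2
    -2]
 [   1    2  112  111  119  182  180  183  187  182  116  112    9    2
    -2]
 [   2    0  113  111  113  180  185  183  183  186  119  112  110    2
     1]
 [   1    2  109  107  120  117  184  186  180  183  119  113  113    1
     3]
 [1247   -4   13  113  115  118  183  172  119  119  116  110  110    9
     2]
 [   1    1   13  114  110  115  119  120  118  116  111  110  110    9
     3]
 [   5    1    9  109  110  111   10    9   13   12   13  112  112   14
     6]
 [   1   -2   -1  109  109  115   14    7   16   12   14   14   13    1
    -1]
 [   1    0    1   14   18   16   12    1    0   -4   -1   -1    2   -2
     1]
 [   2    1    1   -2    1   -4    3    0   -3    2    3    0    4   -1
    -2]]
```

View pics/crop1.png

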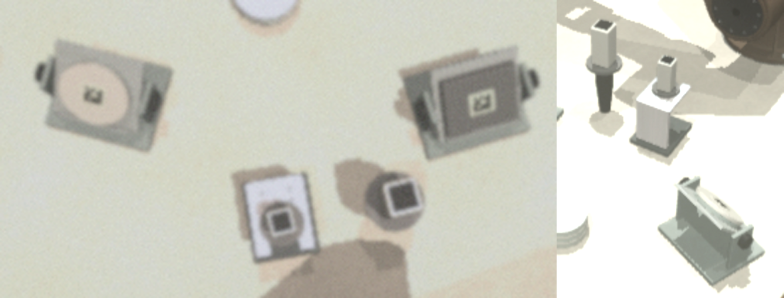

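The crop confirms it: the small reader sits in the holder, with its slot open towards the robot, and the round dish is on the +y stage. The tool starts vertical and only turns about its own z, so I first test on the way whether the tool tilts when a pose is out of reach.

```bash
python3 -m pendant '[[[1,0.04,-0.01,-0.03,0],[1,0.08,-0.02,-0.06,0],[1,0.12,-0.03,-0.09,0],[1,0.165,-0.04,-0.1,0],[1,0.21,-0.05,-0.11,0],[1,0.255,-0.06,-0.12,0],[1,0.3,-0.07,-0.13,0],[1,0.345,-0.08,-0.14,0]]]'
python3 -m pendant '[[[1,0.05,-0.01,0,0],[1,0.1,-0.02,0,0],[1,0.145,-0.03,0,0],[1,0.19,-0.04,0,0],[1,0.24,-0.05,0,0],[1,0.29,-0.06,0,0],[1,0.34,-0.07,0,0],[1,0.39,-0.08,0,0]]]'
python3 -m pendant '[[[1,0.05,-0.01,0,0],[1,0.1,-0.02,0,0],[1,0.145,-0.03,0,0],[1,0.19,-0.04,0,0],[1,0.24,-0.05,0,0],[1,0.29,-0.05,0,0],[1,0.34,-0.05,0,0],[1,0.39,-0.05,0,0]]]'
python3 -c "
from cell import env;print(env.state()['joints'])"
```

```text
t: 0.9
eef_pos: [458.4, -454.1, 354.9]
tcp_rot: [-3.141, 0.0, 0.223]
ft_force: [-0.5, -1.2, -0.6]
opening: 0.995
t: 1.7
eef_pos: [814.9, -292.6, 354.5]
tcp_rot: [-3.141, 0.0, 0.223]
ft_force: [0.4, -2.1, 0.8]
opening: 0.998
t: 2.5
eef_pos: [923.2, -163.3, 295.0]
tcp_rot: [3.128, -0.031, 0.223]
ft_force: [0.4, 0.1, -0.4]
opening: 1.001
[-0.24605955  1.12762743  0.0481134   0.00221588  1.93225355  1.10321494]
```

```bash
python3 - <<'E'
from h import *
c=cam('wrist');print(np.array(c['tool_from_camera']).round(3),c['K'].round(1),env.state()['joints'])
E
```

```text
[[-1.00000e-03 -9.71000e-01 -2.41000e-01  6.71360e+01]
 [ 1.00000e+00 -1.00000e-03  0.00000e+00 -5.79000e-01]
 [-0.00000e+00 -2.41000e-01  9.71000e-01 -1.70506e+02]
 [ 0.00000e+00  0.00000e+00  0.00000e+00  1.00000e+00]] [[391.    0.  318.2]
 [  0.  391.  246.5]
 [  0.    0.    1. ]] [-0.24391099  1.12963196  0.04930652  0.00273492  1.93166433  1.10390988]
```

```bash
python3 -m pendant '[[[1,-0.03,-0.035,-0.01,0],[1,-0.06,-0.075,-0.02,0],[1,-0.09,-0.115,-0.03,0],[1,-0.12,-0.155,-0.04,0],[1,-0.15,-0.195,-0.055,0],[1,-0.18,-0.235,-0.055,0],[1,-0.21,-0.275,-0.055,0],[1,-0.24,-0.315,-0.055,0]]]'
python3 -m pendant '[[[1,-0.03,-0.035,0,0],[1,-0.047,-0.061,0,0],[1,-0.047,-0.061,0,0],[1,-0.047,-0.061,0,0],[1,-0.047,-0.061,0,0],[1,-0.047,-0.061,0,0],[1,-0.047,-0.061,0,0],[1,-0.047,-0.061,0,0]]]'
python3 - <<'E'
from h import *
c=cam('wrist');cv2.imwrite('pics/w1.png',c['image']);np.save('w1.npy',c,allow_pickle=True);print(env.state()['joints'])
E
```

```text
t: 3.35
eef_pos: [662.5, 51.9, 338.7]
tcp_rot: [3.129, -0.031, 0.222]
ft_force: [-0.1, 1.5, 0.6]
opening: 1.0
t: 4.15
eef_pos: [605.4, 100.1, 335.1]
tcp_rot: [3.129, -0.029, 0.222]
ft_force: [-0.3, 0.5, 0.7]
opening: 1.001
[ 0.05974609  0.36969434  1.43455925 -0.00783853  1.30673522  1.41020933]
```

View pics/w1.png

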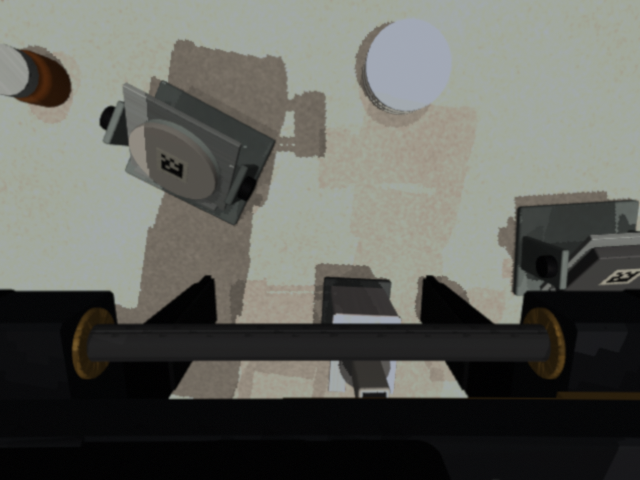

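The wrist view shows the dish label at (172,165) and the holder with the reader's grip at about (365,370), partly hidden by the gripper. I also found that out-of-reach commands add only a small permanent tilt of about 2°. I will therefore pivot the reader in the pads against the slot end, then turn the tool.

```bash
python3 - <<'E'
from h import *
c=np.load('w1.npy',allow_pickle=True).item()
g=np.array([(x,y) for y in range(120,215) for x in range(125,225)])
P=pts(c,g);lab=[pts(c,[(172,165)])[0]];print(lab)
m=np.linalg.norm(P-lab[0],axis=1)<42
for _ in range(10):
    o=P[m].mean(0);n=np.linalg.svd(P[m]-o)[2][2];n*=np.sign(n[2]);m=(abs((P-o)@n)<3)&(np.linalg.norm(P-lab[0],axis=1)<42)
print(o.round(1),n.round(3),m.sum(),np.degrees(np.arccos(n[2])),np.degrees(np.arctan2(n[1],n[0])))
im=c['image'][145:185,150:195];d=(im.max(2)<60);ys,xs=np.nonzero(d);u,v=xs.mean()+150,ys.mean()+145
r=(rays(c,[(u,v)])@c['T'][:3,:3].T)[0];p=c['T'][:3,3];print(u,v,p+r*((o-p)@n)/(r@n))
# holder from top cam: shelf pixels at ~110, grip top ~183
t=np.load('top.npy',allow_pickle=True).item()
g=np.array([(x,y) for y in range(276,336) for x in range(272,332)]);P=pts(t,g)
def rect(lo,hi):
    k=(P[:,2]>lo)&(P[:,2]<hi);h=(lo+hi)/2
    q=plane(t,g[k],h)[:,:2].astype(np.float32);M=np.zeros((60,60),np.uint8);M[g[k][:,1]-276,g[k][:,0]-272]=255
    n,L,S,C=cv2.connectedComponentsWithStats(M);i=1+np.argmax(S[1:,4]);f=L[g[:,1]-276,g[:,0]-272]==i
    return cv2.minAreaRect(plane(t,g[f],h)[:,:2].astype(np.float32)),plane(t,g[f],h).mean(0)
print('grip',rect(170,195));print('shelf',rect(102,124))
E
```

```text
[array([629.7625039 , 257.50171857,  92.96525097])]
[632.  257.3  94.9] [-0.694  0.18   0.697] 3132 45.796459081580004 165.49372973967144
171.77272727272728 166.88842975206612 [627.5652387  258.4107344   90.17545154]
grip (((462.4176940917969, 13.948020935058594), (30.11602020263672, 29.669139862060547), 13.970303535461426), array([462.59881892,  14.01102001, 182.5       ]))
shelf (((473.57989501953125, 17.133121490478516), (94.02369689941406, 73.90933227539062), 9.63815689086914), array([477.65398515,  17.91115705, 113.        ]))
```

```bash
cat >> h.py <<'E'
def sh(*ts):
    s=env.state();R=Ro.from_euler('xyz',s['tcp_rot']).as_matrix()
    print(s['eef_pos'].round(1),np.array(s['tcp_rot']).round(3))
    for t in ts: print(t,'->',((np.array(t)-s['eef_pos'])@R/1000).round(3))
E
python3 -c "
from h import *
sh((464,14.5,230),(462.5,14.5,129))"
```

```text
[605.3 100.2 335.1] [ 3.129 -0.029  0.222]
(464, 14.5, 230) -> [-0.16   0.051  0.101]
(462.5, 14.5, 129) -> [-0.164  0.05   0.202]
```

```bash
python3 -m pendant '[[[1,-0.04,0.013,0.025,0],[1,-0.08,0.026,0.05,0],[1,-0.12,0.039,0.075,0],[1,-0.15,0.048,0.09,0],[1,-0.162,0.051,0.105,0],[1,-0.163,0.051,0.13,0],[1,-0.163,0.051,0.135,0],[1,-0.163,0.051,0.135,0]]]'
python3 - <<'E'
from h import *
sh((462.5,14.5,129))
c=cam('wrist');s=cam('scene')
cv2.imwrite('pics/g1.png',np.hstack([cv2.resize(c['image'],None,fx=.6,fy=.6),cv2.resize(s['image'][110:290,250:430],(288,288))]))
E
```

```text
t: 5.0
eef_pos: [461.8, 14.0, 196.1]
tcp_rot: [3.129, -0.028, 0.223]
ft_force: [-0.2, 0.4, 0.3]
opening: 1.0
[461.8  14.  196.1] [ 3.129 -0.028  0.223]
(462.5, 14.5, 129) -> [-0.001 -0.001  0.067]
```

View pics/g1.png

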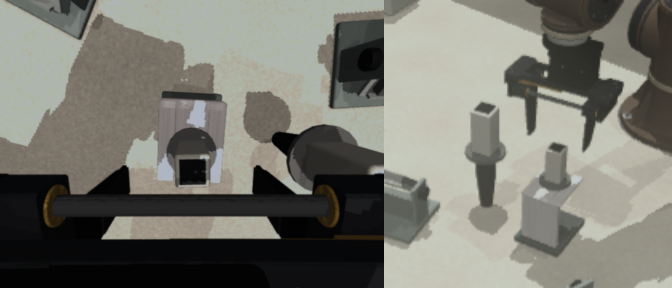

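Wrist image: the grip at (193,172) is centred between the fingers. Scene inset: the arm is above the right reader and the look-alike is clear. Descend and close.

```bash
python3 -m pendant '[[[1,0,-0.001,0.035,0],[1,0,-0.001,0.067,0],[1,0,-0.001,0.067,0],[0,0,-0.001,0.067,0],[0,0,-0.001,0.067,0],[0,0,-0.001,0.067,0],[0,0,-0.001,0.067,0],[0,0,-0.001,0.067,0]]]'
python3 - <<'E'
from h import *
sh()
# tilt plan: grip distance s below; slot end at x=+18 from seat; lean angle th; contact on barrel front side
a=np.radians(10);X=np.array([np.cos(a),np.sin(a),0]);S=np.array([462.7,15,110.])
def r(s): return 14 if s<73 else 14-5*(s-73)/55
for s,th in((108,0),(108,10),(108,20),(108,30),(107,38),(107,46),(107,48)):
    t=np.radians(th);ax=np.cos(t)*np.array([0,0,1])+np.sin(t)*X;nx=np.cos(t)*X-np.sin(t)*np.array([0,0,1])
    G=S+18*X-r(s)*nx+s*ax   # contact point on barrel side facing +x/down
    print(th,(G-[0,0,19]).round(1))
E
```

```text
t: 5.9
eef_pos: [463.8, 14.6, 129.9]
tcp_rot: [3.129, -0.03, 0.223]
ft_force: [-0.7, 0.5, 0.2]
opening: 0.633
[463.8  14.6 129.9] [ 3.129 -0.03   0.223]
0 [469.8  16.2 199. ]
10 [488.4  19.5 199.2]
20 [506.8  22.8 196.2]
30 [524.4  25.9 189.9]
38 [536.8  28.1 182. ]
46 [548.8  30.2 173.2]
48 [551.5  30.7 170.7]
```

```bash
python3 -m pendant '[[[0,0,0,0,0],[0,0,0,0,0],[0,0,0,0,0],[0,0,0,0,0],[0,0,0,0,0],[0,0,0,0,0],[0,0,0,-0.002,0],[0,0,0,-0.004,0]]]'
python3 -c "
from h import *
sh((469.8,16.2,199),(488.4,19.5,199.2))"
```

```text
t: 6.7
eef_pos: [463.3, 14.7, 133.3]
tcp_rot: [3.129, -0.029, 0.223]
ft_force: [-0.1, -0.0, -2.5]
opening: 0.315
[463.3  14.7 133.3] [ 3.129 -0.029  0.223]
(469.8, 16.2, 199) -> [ 0.009  0.001 -0.065]
(488.4, 19.5, 199.2) -> [ 0.027  0.002 -0.065]
```

```bash
python3 -m pendant '[[[0,0.001,0.001,-0.015,0],[0,0.001,0.001,-0.035,0],[0,0.004,0.001,-0.055,0],[0,0.009,0.001,-0.065,0],[0,0.012,0.001,-0.065,0],[0,0.017,0.002,-0.065,0],[0,0.022,0.002,-0.065,0],[0,0.027,0.002,-0.065,0]]]'
python3 - <<'E'
from h import *
print(env.state()['ft_force'],env.state()['moment'])
sh((506.8,22.8,196.2),(524.4,25.9,189.9),(536.8,28.1,182))
s=cam('scene');cv2.imwrite('pics/p1.png',cv2.resize(s['image'][110:290,250:430],(540,540),interpolation=cv2.INTER_CUBIC))
E
```

```text
t: 7.5
eef_pos: [486.6, 19.2, 198.2]
tcp_rot: [3.13, -0.025, 0.223]
ft_force: [-5.6, -0.3, 1.0]
opening: 0.317
[-5.61218421 -0.28136775  1.00988562] [-0.14188094  1.71138119 -0.00866088]
[486.6  19.2 198.2] [ 3.13  -0.025  0.223]
(506.8, 22.8, 196.2) -> [0.02  0.001 0.002]
(524.4, 25.9, 189.9) -> [0.038 0.002 0.009]
(536.8, 28.1, 182) -> [0.05  0.002 0.017]
```

View pics/p1.png

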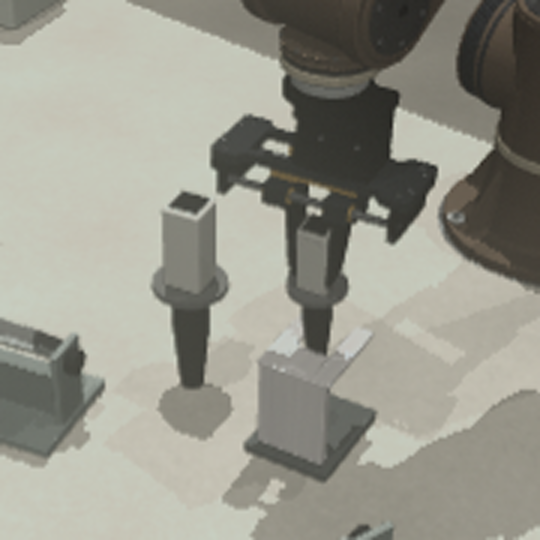

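The picture shows the reader lifted and leaning with its barrel against the slot end. The push takes only about 6 N, so the pivot works. Continuing along the arc.

```bash
python3 -m pendant '[[[0,0.007,0.001,0,0],[0,0.014,0.001,0.001,0],[0,0.02,0.001,0.002,0],[0,0.026,0.001,0.004,0],[0,0.032,0.002,0.006,0],[0,0.038,0.002,0.009,0],[0,0.044,0.002,0.013,0],[0,0.05,0.002,0.017,0]]]'
python3 -m pendant '[[[0,0.004,0,0.003,0],[0,0.008,0,0.006,0],[0,0.012,0,0.009,0],[0,0.013,0,0.01,0],[0,0.013,0,0.01,0],[0,-0.002,0,-0.015,0],[0,-0.02,0,-0.05,0],[0,-0.03,0,-0.095,0]]]'
cat >> h.py <<'E'
def axis(c,G,Rmax=135,th=None):
    "reader axis from depth: points near G below fingers; PCA of barrel part"
    v,u=np.mgrid[0:480,0:640];g=np.c_[u.ravel(),v.ravel()];P=pts(c,g);return g,P
E
python3 - <<'E'
from h import *
sh();G=env.state()['eef_pos']
for n in('scene','top'):
    c=cam(n);np.save(n+'2.npy',c,allow_pickle=True)
    p=cv2.projectPoints(np.array([[G[0],G[1],G[2]-19.]]),cv2.Rodrigues(c['T'][:3,:3].T)[0],-c['T'][:3,:3].T@c['T'][:3,3],c['K'],c['d'])[0].ravel();print(n,p)
    u,v=p.astype(int);cv2.imwrite(f'pics/q_{n}.png',cv2.resize(c['image'][max(v-75,0):v+75,max(u-90,0):u+90],(540,450),interpolation=cv2.INTER_CUBIC))
E
```

```text
t: 8.35
eef_pos: [538.2, 28.1, 183.2]
tcp_rot: [3.129, -0.029, 0.223]
ft_force: [-2.4, 0.2, 4.3]
opening: 0.313
t: 9.15
eef_pos: [504.1, 21.8, 277.5]
tcp_rot: [3.13, -0.027, 0.223]
ft_force: [0.5, 0.3, -1.6]
opening: 0.313
[504.1  21.8 277.5] [ 3.13  -0.027  0.223]
scene [352.12682317 185.99250463]
top [296.80622304 285.59797388]
```

View pics/q_scene.png

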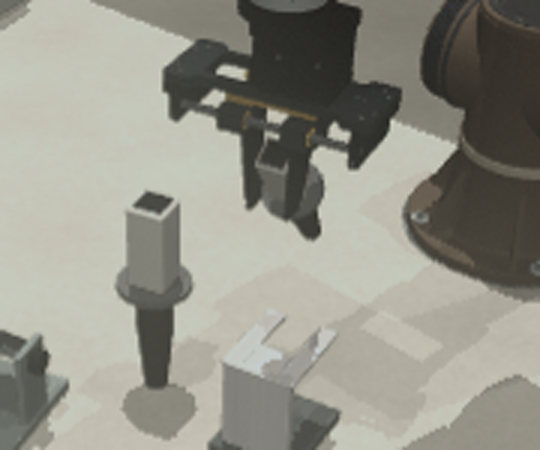

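Scene crop: the reader is tilted about 45° in the fingers and clear of the holder. I'll turn about 153° and move towards the dish stand-off.

```bash
python3 -m pendant '[[[0,0.002,-0.035,0,-0.14],[0,0.004,-0.07,0,-0.28],[0,0.006,-0.105,0,-0.42],[0,0.008,-0.14,0,-0.56],[0,0.01,-0.175,0,-0.7],[0,0.012,-0.21,0,-0.84],[0,0.013,-0.245,0,-0.98],[0,0.014,-0.284,0,-1.12]]]'
python3 -m pendant '[[[0,0,0,0,-0.14],[0,0,0,0,-0.28],[0,0,0,0,-0.42],[0,0,0,0,-0.56],[0,0,0,0,-0.7],[0,0,0,0,-0.84],[0,0,0,0,-0.98],[0,0,0,0,-1.12]]]'
python3 -m pendant '[[[0,0,0,0,-0.14],[0,0,0,0,-0.28],[0,0,0,0,-0.42],[0,0,0,0,-0.425],[0,0,0,0,-0.425],[0,0,0,0,-0.425],[0,0,0,0,-0.425],[0,0,0,0,-0.425]]]'
python3 - <<'E'
from h import *
sh((458,302,241),(500.7,291.2,199));s=env.state();G=s['eef_pos'];print(s['joints'].round(2))
ims=[]
for n in('scene','top'):
    c=cam(n);np.save(n+'3.npy',c,allow_pickle=True)
    p=cv2.projectPoints(np.array([[G[0],G[1],G[2]+19.]]),cv2.Rodrigues(c['T'][:3,:3].T)[0],-c['T'][:3,:3].T@c['T'][:3,3],c['K'],c['d'])[0].ravel();print(n,p)
    u,v=p.astype(int);print(u-60,v-50);ims.append(cv2.resize(c['image'][v-50:v+70,u-60:u+60],(400,400),interpolation=cv2.INTER_CUBIC))
cv2.imwrite('pics/t3.png',np.hstack(ims))
E
```

```text
t: 10.05
eef_pos: [456.3, 303.4, 273.7]
tcp_rot: [3.11, -0.001, 1.348]
ft_force: [0.7, -0.4, -1.8]
opening: 0.315
t: 10.85
eef_pos: [456.6, 302.1, 273.6]
tcp_rot: [3.127, 0.028, 2.468]
ft_force: [-0.4, 0.1, -1.3]
opening: 0.314
t: 11.65
eef_pos: [456.6, 302.0, 274.5]
tcp_rot: [3.139, 0.032, 2.887]
ft_force: [0.8, 0.0, -2.3]
opening: 0.311
[456.6 302.  274.5] [3.139 0.032 2.887]
(458, 302, 241) -> [-0.     0.     0.034]
(500.7, 291.2, 199) -> [-0.043  0.     0.077]
[ 0.47  0.31  1.68 -0.02  1.12 -0.83]
scene [462.75640737 209.10439493]
402 159
top [161.7126904  307.08009735]
101 257
```

View pics/t3.png

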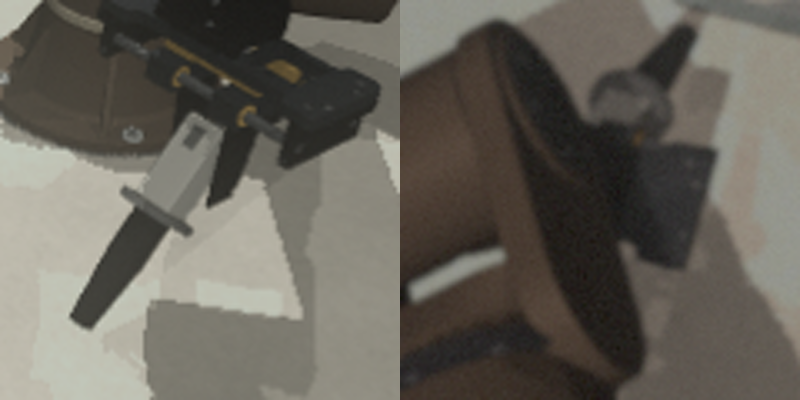

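The reader points away from the robot with its nose at scene (427,256) and top (191,262), and its collar at scene (449,222) and top (170,288). Triangulating.

```bash
python3 - <<'E'
from h import *
c=np.load('scene3.npy',allow_pickle=True).item();t=np.load('top3.npy',allow_pickle=True).item()
def tri(a,b):
    A=[];B=[]
    for k,uv in((c,a),(t,b)):
        r=(rays(k,[uv])@k['T'][:3,:3].T)[0];r/=np.linalg.norm(r);M=np.eye(3)-np.outer(r,r);A.append(M);B.append(M@k['T'][:3,3])
    x=np.linalg.lstsq(np.vstack(A),np.hstack(B),rcond=None)[0]
    return x,[np.linalg.norm(m@x-b_) for m,b_ in zip(A,B)]
n,e=tri((426.6,256),(191,261.5));k,e2=tri((449.2,222),(170,288.5))
print('nose',n,e,'collar',k,e2,'d',np.linalg.norm(n-k))
G=np.array([456.6,302,274.5])+19*np.array([-.03,.008,1])
N=np.array([-.694,.18,.697])
for p in(G,k):
    d=p-n;print(np.linalg.norm(d));d/=np.linalg.norm(d);print(d,np.degrees(np.arccos(d[2])),np.degrees(np.arctan2(d[1],d[0])),'err',np.degrees(np.arccos(d@N)))
# barrel line in scene image: plane through camera & barrel edges
im=c['image'];g=np.array([(u,v) for v in range(225,258) for u in range(415,455)]);P=pts(c,g)
dark=im[g[:,1],g[:,0]].max(1)<75
q=np.abs(P-(n+G)/2).max(1)<90;Q=P[dark&q];o=Q.mean(0);d=np.linalg.svd(Q-o)[2][0];d*=np.sign(d[2]);print('depth axis',len(Q),d,np.degrees(np.arccos(d[2])),np.degrees(np.arctan2(d[1],d[0])))
E
```

```text
nose [559.88763433 274.18554837 204.33837334] [np.float64(8.246990521667335), np.float64(8.246990521667731)] collar [496.33169987 292.35050437 274.92979261] [np.float64(0.6191864192141976), np.float64(0.6191864192140936)] d 96.70817394322485
139.70800368695842
[-0.74339073  0.20017788  0.63819985] 50.342282731619164 164.9290526460969 err 4.605999163347744
96.70817394322485
[-0.65719299  0.18783269  0.72994263] 43.11841487089216 164.0495054435018 err 2.9533248227540705
depth axis 351 [-0.56537843  0.20200892  0.79971222] 36.8973699873721 160.33826252881585
```

```bash
python3 - <<'E'
from h import *
c=np.load('scene3.npy',allow_pickle=True).item()
R=Ro.from_euler('xyz',[3.139,.032,2.887]).as_matrix();G=np.array([456.6,302,274.5])-19*R[:,2];y=R[:,1]
p=c['T'][:3,3]
im=c['image'][159:279,402:522]
m=(im.max(2)<70).astype(np.uint8)
def hit(uv):
    r=rays(c,uv)@c['T'][:3,:3].T;return p+r*(((G-p)@y)/(r@y))[:,None]
X=hit([(426.6,256),(449.2,222),(438,239)])
for q in X:
    d=G-q;L=np.linalg.norm(d);d/=L;print(q.round(1),L.round(1),d.round(3),np.degrees(np.arccos(d[2])))
# silhouettes: barrel dark pixels mapped on the lean plane; PCA there
g=np.array([(u,v) for v in range(226,258) for u in range(415,455)])
q=hit(g);dep=pts(c,g);k=(c['image'][g[:,1],g[:,0]].max(1)<75)&(np.linalg.norm(dep-q,axis=1)<25)
Q=q[k];o=Q.mean(0);d=np.linalg.svd(Q-o)[2][0];d*=np.sign(d[2]);print(len(Q),d,np.degrees(np.arccos(d[2])),'perp offset of G',np.linalg.norm(np.cross(G-o,d)))
s=(Q-o)@d;print('extent from G',(G-o)@d-s.min(),(G-o)@d-s.max())
E
```

```text
[549.1 278.1 199.4] 134.5 [-0.692  0.178  0.7  ] 45.59478029952606
[494.3 292.2 273.7] 44.3 [-0.866  0.224  0.446] 63.48268412595169
[521.1 285.3 236.8] 88.0 [-0.74   0.191  0.645] 49.84473242733132
303 [-0.57219085  0.14669562  0.80689406] 36.20642650422829 perp offset of G 27.388685823762785
extent from G 132.48610411002983 48.95685008258775
```

The views disagree somewhat (tilt 37–50°), because the scene camera looks nearly along the lean plane. I'll turn the lean plane square to that camera, measure properly, and lower so I can trim the tilt by pressing the nose on the bare bench if needed.

```bash
python3 -m pendant '[[[0,0,0,0.01,0.14],[0,0,0,0.025,0.28],[0,0,0,0.04,0.42],[0,0,0,0.055,0.56],[0,0,0,0.07,0.7],[0,0,0,0.08,0.84],[0,0,0,0.08,0.94],[0,0,0,0.08,0.94]]]'
cat >> h.py <<'E'
def look(name):
    s=env.state();R=Ro.from_euler('xyz',s['tcp_rot']).as_matrix();G=s['eef_pos']-19*R[:,2];c=cam('scene')
    C=np.linalg.inv(c['T']);q=cv2.projectPoints(G.reshape(1,3),cv2.Rodrigues(C[:3,:3])[0],C[:3,3],c['K'],c['d'])[0].ravel()
    u,v=(q-[60,50]).astype(int);im=cv2.resize(c['image'][v:v+120,u:u+120],(600,600),interpolation=cv2.INTER_CUBIC)
    cv2.circle(im,tuple(((q-[u,v])*5).astype(int)),3,(0,0,255),-1);cv2.imwrite(f'pics/{name}.png',im)
    np.save(name+'.npy',dict(c=c,G=G,R=R,o=(u,v)),allow_pickle=True);print('G',G,(q-[u,v])*5);sh()
def onplane(name,px):
    f=np.load(name+'.npy',allow_pickle=True).item();c,G,R=f['c'],f['G'],f['R'];y=R[:,1];p=c['T'][:3,3]
    r=rays(c,np.array(px)/5.+f['o'])@c['T'][:3,:3].T;X=p+r*(((G-p)@y)/(r@y))[:,None]
    return np.c_[(X-G)@R[:,0],(X-G)@R[:,2]],X
E
python3 -c "
from h import *
look('l1')"
```

```text
t: 12.55
eef_pos: [459.1, 301.5, 194.4]
tcp_rot: [3.115, 0.017, 1.946]
ft_force: [-0.1, 0.0, -1.8]
opening: 0.313
G [458.55632279 301.65233887 213.38105702] [304.88359969 252.82728866]
[459.2 301.6 194.7] [3.114 0.017 1.949]
```

View pics/l1.png

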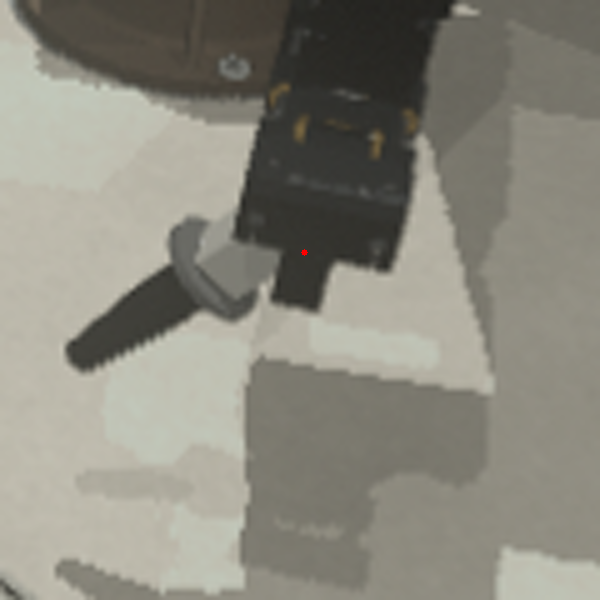

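The reader is seen in profile: nose at (80,357), collar centre about (212,269), grasp point at (305,253).

```bash
python3 - <<'E'
from h import *
f=np.load('l1.npy',allow_pickle=True).item();c,G,R=f['c'],f['G'],f['R']
a,X=onplane('l1',[(80,357),(212,269),(135,320)]);print(a.round(1),X.round(1))
d=a[1]-a[0];print('len',np.linalg.norm(d),'tilt rel tool',np.degrees(np.arctan2(-d[0],-d[1])))
# automatic: dark barrel pixels on the lean plane + depth
o=f['o'];g=np.array([(u,v) for v in range(265,375,5) for u in range(60,195,5)]);_,Q=onplane('l1',g);a2,_=onplane('l1',g)
px=(g/5+o).astype(int);P=pts(c,px);k=(c['image'][px[:,1],px[:,0]].max(1)<80)&(np.linalg.norm(P-Q,axis=1)<25)
q=a2[k];m=q.mean(0);e=np.linalg.svd(q-m)[2][0];e*=-np.sign(e[1]);print(k.sum(),e,np.degrees(np.arctan2(-e[0],-e[1])))
d2=P[k];d2=d2-d2.mean(0);e=np.linalg.svd(d2)[2][0];e*=np.sign(e[2]);print('depth',np.degrees(np.arccos(e[2])),np.degrees(np.arctan2(e[1],e[0])),'expected az',np.degrees(np.arctan2(R[1,0],R[0,0])))
E
```

```text
[[-95.   95. ]
 [-40.5  21.6]
 [-71.7  63.3]] [[496.3 212.7 120.1]
 [474.1 263.9 192.5]
 [486.8 234.6 151.3]]
len 91.45589142992019 tilt rel tool -36.617415728586785
214 [ 0.58224571 -0.81301287] -35.60864942273123
depth 37.24422435163574 108.80681088545204 expected az 111.48557016177146
```

Profile measurement: the reader is tilted 36.6° relative to the tool, about 38° at the final heading. That is 7.5° short, and the reader has crept about 20 mm across the pads. I'll trim the tilt by lowering the nose onto the bare bench and trailing it lightly.

```bash
python3 -m pendant '[[[0,0,0,0.015,0],[0,0,0,0.035,0],[0,0,0,0.055,0],[0,0,0,0.075,0],[0,0,0,0.09,0],[0,0,0,0.1,0],[0,0,0,0.105,0],[0,0,0,0.105,0]]]'
python3 -m pendant '[[[0,0.007,0,0.004,0],[0,0.014,0,0.008,0],[0,0.021,0,0.012,0],[0,0.028,0,0.016,0],[0,0.035,0,0.019,0],[0,0.042,0,0.022,0],[0,0.05,0,0.024,0],[0,0.055,0,0.024,0]]]'
python3 -m pendant '[[[0,0.003,0,-0.01,0],[0,0.003,0,-0.03,0],[0,0.003,0,-0.05,0],[0,0.003,0,-0.07,0],[0,0.003,0,-0.08,0],[0,0.003,0,-0.09,0],[0,0.003,0,-0.09,0],[0,0.003,0,-0.09,0]]]'
cat >> h.py <<'E'
def tilt(name):
    f=np.load(name+'.npy',allow_pickle=True).item();c,G,R=f['c'],f['G'],f['R'];o=f['o']
    g=np.array([(u,v) for v in range(150,450,5) for u in range(20,290,5)]);a,Q=onplane(name,g)
    px=(g/5+o).astype(int);P=pts(c,px);I=c['image'][px[:,1],px[:,0]].max(1)
    n=np.linalg.norm(a+[7,0],axis=1);k=(I<80)&(np.linalg.norm(P-Q,axis=1)<25)&(n>62)&(n<140)
    q=a[k];m=np.median(q,0);k2=np.linalg.norm(q-m,axis=1)<50;q=q[k2];m=q.mean(0);e=np.linalg.svd(q-m)[2][0];e*=-np.sign(e[1])
    s=(q-m)@e;n0=m+e*s.min();cg=n0+e*128
    print(len(q),'tilt rel tool',np.degrees(np.arctan2(e[0],-e[1])),'nose(tool x,z from G)',n0.round(1),'len seen',s.max()-s.min(),'grip centre est',cg.round(1))
    d=P[k][k2];d=d-d.mean(0);d=np.linalg.svd(d)[2][0];d*=np.sign(d[2]);print('depth tilt',np.degrees(np.arccos(d[2])))
E
python3 -c "
from h import *
tilt('l1');look('l2');tilt('l2')"
```

```text
t: 13.4
eef_pos: [462.4, 301.0, 89.5]
tcp_rot: [3.115, 0.017, 1.949]
ft_force: [0.3, -0.4, -1.2]
opening: 0.316
t: 14.2
eef_pos: [442.5, 352.6, 64.4]
tcp_rot: [3.115, 0.017, 1.948]
ft_force: [0.4, -1.1, 0.7]
opening: 0.315
t: 15.0
eef_pos: [438.8, 355.1, 154.3]
tcp_rot: [3.115, 0.017, 1.947]
ft_force: [0.7, -0.0, -2.2]
opening: 0.314
201 tilt rel tool 35.42158390430033 nose(tool x,z from G) [-98.8  97. ] len seen 76.97956673829458 grip centre est [-24.6  -7.3]
depth tilt 37.2935350401726
G [438.22489366 355.24702527 173.25803102] [300.4370271  252.91189176]
[438.7 355.1 154. ] [3.116 0.017 1.947]
221 tilt rel tool 43.966834522453595 nose(tool x,z from G) [-115.9   80.8] len seen 79.2269392241899 grip centre est [-27.  -11.4]
depth tilt 45.30878575144297
```

View pics/l2.png

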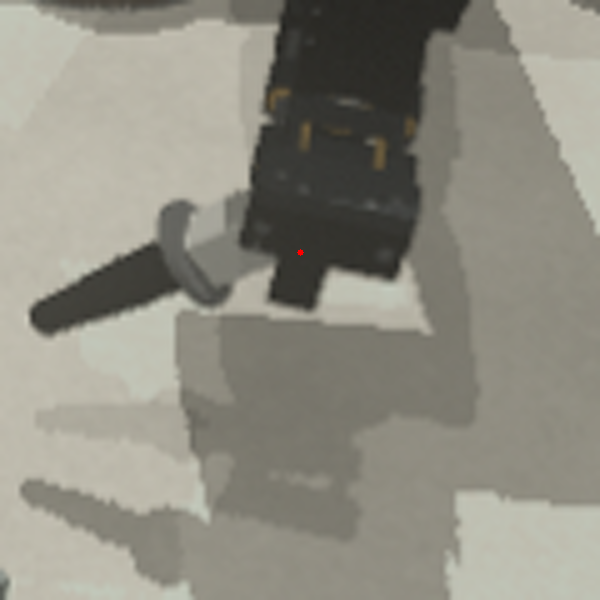

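The profile shows more tilt: nose (42,318), collar centre (196,253). Checking the numbers.

```bash
python3 - <<'E'
from h import *
a,X=onplane('l2',[(42,318),(196,253)]);d=a[1]-a[0];L=np.linalg.norm(d);d/=L
print(a,L,'tilt',np.degrees(np.arctan2(d[0],-d[1])))
C=(a[1]+35*d+a[0]+128*d)/2;print('grip centre',C,'along',-C@d,'across',C@[d[1],-d[0]])
f=np.load('l2.npy',allow_pickle=True).item();R=f['R'];print('tool z',R[:,2].round(4))
# target at dish: yaw so that nose direction -n ; nose offset in tool axes
lab=np.array([627.7,258.3,90.5]);n=np.array([-.694,.18,.697]);n/=np.linalg.norm(n)
Rt=Ro.from_euler('xyz',[3.139,.032,2.887]).as_matrix()
ax=Rt[:,0]*d[0]+Rt[:,2]*d[1];print('axis at target',ax,'err deg',np.degrees(np.arccos(ax@n)),np.degrees(np.arctan2(ax[1],ax[0])))
nose=(a[0]+(C-128*d))/2;off=Rt[:,0]*nose[0]+Rt[:,2]*nose[1]-19*Rt[:,2]
for s in(55,115): print(s,'TCP target',(lab+n*s-off).round(1))
sh(*[tuple((lab+n*s-off).round(1)) for s in(55,115)])
E
```

```text
[[-112.5901119    78.0854329 ]
 [ -46.99639444   14.30629882]] 91.48941858767841 tilt 45.803577805206615
grip centre [-21.36149073 -10.61944139] along 7.912180691873188 across 22.505182035600946
tool z [ 0.031  -0.0059 -0.9995]
axis at target [-0.71552881  0.18434148  0.67382248] err deg 1.8296071769878623 165.5530654575573
55 TCP target [478.5 296.9 184.5]
115 TCP target [436.8 307.7 226.4]
[438.7 355.1 154. ] [3.116 0.017 1.947]
(np.float64(478.5), np.float64(296.9), np.float64(184.5)) -> [-0.069  0.016 -0.029]
(np.float64(436.8), np.float64(307.7), np.float64(226.4)) -> [-0.045 -0.017 -0.072]
```

The axis error at the final heading would be about 2°. Going to the 115 mm stand-off, gently.

```bash
python3 -m pendant '[[[0,-0.002,-0.001,-0.015,-0.06],[0,-0.008,-0.003,-0.03,-0.18],[0,-0.015,-0.006,-0.045,-0.32],[0,-0.022,-0.009,-0.06,-0.46],[0,-0.029,-0.012,-0.07,-0.6],[0,-0.036,-0.014,-0.072,-0.72],[0,-0.041,-0.016,-0.072,-0.84],[0,-0.045,-0.017,-0.072,-0.94]]]'
python3 - <<'E'
from h import *
look('l3');s=env.state();print(s['opening'],s['joints'].round(2))
c=cam('top');np.save('top4.npy',c,allow_pickle=True)
R=Ro.from_euler('xyz',s['tcp_rot']).as_matrix();G=s['eef_pos']-19*R[:,2]
lab=np.array([627.7,258.3,90.5]);n=np.array([-.694,.18,.697]);
pred=G+R[:,0]*-113.7+R[:,2]*80.1
C=np.linalg.inv(c['T']);pr=lambda p:cv2.projectPoints(np.array(p).reshape(1,3),cv2.Rodrigues(C[:3,:3])[0],C[:3,3],c['K'],c['d'])[0].ravel()
print('pred nose',pred,(lab+115*n),'top px',pr(pred))
f=np.load('l3.npy',allow_pickle=True).item();k=f['c'];C2=np.linalg.inv(k['T']);q=cv2.projectPoints(pred.reshape(1,3),cv2.Rodrigues(C2[:3,:3])[0],C2[:3,3],k['K'],k['d'])[0].ravel();print('scene crop px',(q-f['o'])*5)
u,v=pr(pred).astype(int)
a=cv2.resize(c['image'][v-40:v+40,u-50:u+50],(500,400),interpolation=cv2.INTER_CUBIC);a=cv2.convertScaleAbs(a,alpha=1.6)
b=cv2.imread('pics/l3.png')[150:600,0:300]
cv2.imwrite('pics/l3b.png',np.hstack([a,cv2.resize(b,(266,400))]));print('top crop origin',u-50,v-40)
E
```

```text
t: 15.85
eef_pos: [437.3, 307.1, 226.1]
tcp_rot: [3.14, 0.031, 2.892]
ft_force: [-0.4, 0.5, -1.6]
opening: 0.315
G [436.68866263 307.17323274 245.12946716] [304.98710866 253.39849635]
[437.3 306.7 226.1] [3.141 0.031 2.898]
0.3117802967710807 [ 0.5   0.34  1.78 -0.02  1.   -0.82]
pred nose [549.4170005  278.84677418 168.51681909] [547.89  279.    170.655] top px [189.54207956 269.59681663]
scene crop px [104.8498322  469.72464315]
top crop origin 139 229
```

View pics/l3b.png

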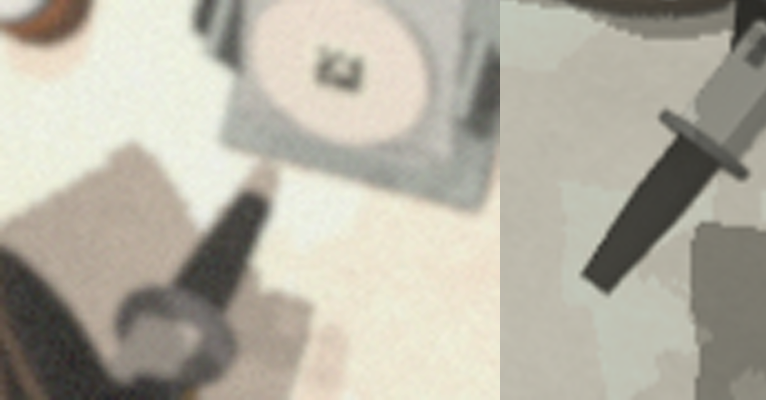

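Top view: the black nose end is at (190,268) and the label at (207,243). Scene: the nose end is within about 1 px of prediction. Approaching to 55 mm, then checking.

```bash
python3 -m pendant '[[[0,-0.004,0,0.004,0],[0,-0.011,0,0.011,0],[0,-0.019,0,0.019,0],[0,-0.027,-0.001,0.027,0],[0,-0.033,-0.001,0.034,0],[0,-0.038,-0.001,0.039,0],[0,-0.04,-0.001,0.041,0],[0,-0.04,-0.001,0.041,0]]]'
python3 - <<'E'
from h import *
look('l4');s=env.state()
R=Ro.from_euler('xyz',s['tcp_rot']).as_matrix();G=s['eef_pos']-19*R[:,2]
lab=np.array([627.7,258.3,90.5]);n=np.array([-.694,.18,.697]);n/=np.linalg.norm(n)
pred=G+R[:,0]*-113.7+R[:,2]*80.1
# measure: dark barrel in scene, colour+depth
f=np.load('l4.npy',allow_pickle=True).item();c=f['c']
tilt('l4')
C=np.linalg.inv(c['T']);q=cv2.projectPoints(np.array([pred,lab]),cv2.Rodrigues(C[:3,:3])[0],C[:3,3],c['K'],c['d'])[0].reshape(-1,2);print('pred nose,label scene crop px',((q-f['o'])*5).round())
a=-(R[:,0]*-.717+R[:,2]*.697);a/=np.linalg.norm(a)
w=pred-lab;print('dist',w@n,'lateral',(w-(w@n)*n).round(1),'axis err',np.degrees(np.arccos(a@n)))
h=pred-a*((pred-lab)@n)/(a@n);print('aim miss',(h-lab).round(1))
b=c['image'][int(q[1,1])-75:int(q[1,1])+35,int(q[1,0])-55:int(q[1,0])+75];t=cam('top');
cv2.imwrite('pics/l4b.png',np.hstack([cv2.resize(b,(520,440),interpolation=cv2.INTER_CUBIC),cv2.convertScaleAbs(cv2.resize(t['image'][220:300,165:215],(275,440),interpolation=cv2.INTER_CUBIC),alpha=1.6)]));print(q[1]-[55,75])
E
```

```text
t: 16.75
eef_pos: [477.4, 296.2, 186.9]
tcp_rot: [3.139, 0.031, 2.887]
ft_force: [-0.1, 0.8, -1.9]
opening: 0.314
G [476.79181765 296.29076919 205.86407801] [303.12834833 253.9630172 ]
[477.3 296.3 187.2] [3.139 0.032 2.888]
234 tilt rel tool 32.392765734626465 nose(tool x,z from G) [-104.    71.8] len seen 79.40452507064043 grip centre est [-35.5 -36.3]
depth tilt 43.522029112216316
pred nose,label scene crop px [[104. 467.]
 [ 33. 560.]]
dist 55.74575807291863 lateral [ 0.2 -0.9  0.4] axis err 1.825419034791305
aim miss [ 1.4 -1.1  1.7]
[340.69962082 228.07010753]
```

View pics/l4b.png

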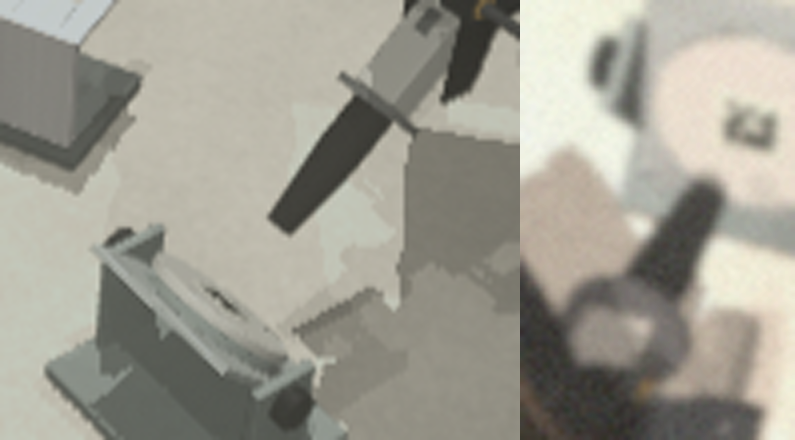

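The nose points at the label's middle about 55 mm off, in both views. Estimated miss is about 2 mm and angle error about 2°. Holding.

```bash
for i in 1 2 3; do python3 -m pendant '[[[0,0,0,0,0],[0,0,0,0,0],[0,0,0,0,0],[0,0,0,0,0],[0,0,0,0,0],[0,0,0,0,0],[0,0,0,0,0],[0,0,0,0,0]]]' | head -2; done
python3 - <<'E'
from h import *
s=env.state()
R=Ro.from_euler('xyz',s['tcp_rot']).as_matrix();z=R[:,2]
hy=np.radians(11);X=np.array([np.cos(hy),np.sin(hy),0]);Z=np.array([0,0,1.]);S=np.array([462.7,14.7,110.])
# planned: tool x -> -X ; reader tilt th (top leans -X); contact with bottom edge of slot end (18, -6), s along reader
r=lambda s:14-5*(s-73)/55
def rot(th): t=np.radians(th);return np.cos(t)*Z-np.sin(t)*X, np.cos(t)*X+np.sin(t)*Z
for th in(46,40,30,20,10,0,-3):
    a,nx=rot(th);s_=117
    C=S+18*X-6*Z+s_*a-r(s_)*nx           # grip centre
    # pads patch stays at fixed point of reader: G at reader coords from l2: along 7.9, across 22.5 (towards -nx side?)
    print(th,'C',C.round(1),'G',(C+7.9*a-22.5*nx).round(1),'TCP',(C+7.9*a-22.5*nx-[0,0,19]).round(1),'TCP if pivot at G fixed tool: nose off',)
print('check G-C at 46',7.9*rot(46)[0]-22.5*rot(46)[1],'want +X*-21.4, z -(-10.6)')
E
```

```text
t: 17.65
eef_pos: [477.2, 296.3, 187.2]
t: 18.45
eef_pos: [477.2, 296.3, 187.2]
t: 19.25
eef_pos: [477.3, 296.3, 187.2]
46 C [390.9   0.8 178.1] G [370.   -3.3 167.4] TCP [370.   -3.3 148.4] TCP if pivot at G fixed tool: nose off
40 C [399.    2.3 187.2] G [377.1  -1.9 178.8] TCP [377.1  -1.9 159.8] TCP if pivot at G fixed tool: nose off
30 C [414.4   5.3 200.3] G [391.4   0.8 195.9] TCP [391.4   0.8 176.9] TCP if pivot at G fixed tool: nose off
20 C [431.9   8.7 210.5] G [408.5   4.2 210.3] TCP [408.5   4.2 191.3] TCP if pivot at G fixed tool: nose off
10 C [450.8  12.4 217.5] G [427.7   7.9 221.4] TCP [427.7   7.9 202.4] TCP if pivot at G fixed tool: nose off
0 C [470.6  16.2 221. ] G [448.5  11.9 228.9] TCP [448.5  11.9 209.9] TCP if pivot at G fixed tool: nose off
-3 C [476.6  17.4 221.4] G [454.9  13.2 230.4] TCP [454.9  13.2 211.4] TCP if pivot at G fixed tool: nose off
check G-C at 46 [-20.92102531  -4.06663537 -10.69734438] want +X*-21.4, z -(-10.6)
```

Held for 2.4 s without movement. For the return, I'll lean the reader along the holder's y, which also gives the scene camera a profile view, and straighten it by pushing the nose against the slot's side wall. First back off along the label normal, and compute the path.

```bash
python3 -m pendant '[[[0,0.005,0,-0.005,0],[0,0.013,0,-0.013,0],[0,0.022,0,-0.022,0],[0,0.031,0,-0.031,0],[0,0.04,0,-0.045,0],[0,0.045,0,-0.065,0],[0,0.05,0,-0.085,0],[0,0.05,0,-0.1,0]]]'
cat > plan.py <<'E'
from h import *
hy=np.radians(11);X=np.array([np.cos(hy),np.sin(hy),0]);Y=np.array([-np.sin(hy),np.cos(hy),0]);Z=np.array([0,0,1.]);S=np.array([462.7,14.7,110.])
def path(R,nose0,al=8.,ac=14.):
    "R: tool rotation (x~Y); reader 2D in (Y,Z), nose0: nose from G in tool (x,z) now at tilt th0"
    pass
def tcp(th,zc,R,const,al=8.,ac=14.,yw=-18.,x0=0):
    t=np.radians(th);a=np.cos(t)*Z+np.sin(t)*Y;nx=-np.cos(t)*Y+np.sin(t)*Z   # nx: side facing the -Y wall
    N=S+x0*X+(yw+9*np.cos(t))*Y+(zc-110-9*np.sin(t))*Z
    return N+a*(128+al)-nx*ac+const+19*R[:,2]
E
python3 - <<'E'
from plan import *
s=env.state();R=Ro.from_euler('xyz',s['tcp_rot']).as_matrix();R2=R@Ro.from_rotvec([0,0,1.125]).as_matrix()
print(R2[:,0].round(3),Y.round(3))
t=np.radians(45.8);const=-(-np.cos(t)*Y+np.sin(t)*Z)*8.5
# check: nose from G in tool frame should be (-113.7,80.1)
G=tcp(45.8,107,R2,const)-19*R2[:,2];N=S+(-18+9*np.cos(t))*Y+(107-110-9*np.sin(t))*Z
print('nose',(N-G)@R2[:,0],(N-G)@R2[:,1],(N-G)@R2[:,2])
p0=tcp(45.8,107,R2,const)
sh(tuple((p0+[0,0,60]+25*Y).round(1)))
for th,zc in((45.8,107),(40,107),(30,106),(20,104),(10,102),(0,100),(-5,100)): print(th,tcp(th,zc,R2,const).round(1))
E
```

```text
t: 20.05
eef_pos: [424.7, 309.8, 287.9]
tcp_rot: [3.138, 0.033, 2.888]
ft_force: [-0.2, -0.9, -1.4]
opening: 0.316
[-0.191  0.981 -0.011] [-0.191  0.982  0.   ]
nose -112.3230546310456 -2.570821809806172 79.86972063037014
[424.7 309.8 287.9] [3.138 0.033 2.888]
(np.float64(439.2), np.float64(138.7), np.float64(220.2)) -> [-0.055 -0.162  0.069]
45.8 [444.  114.2 160.2]
40 [445.6 105.9 171.3]
30 [448.9  89.1 187.2]
20 [452.6  69.6 198.8]
10 [456.8  48.2 206.9]
0 [461.2  25.3 210.9]
-5 [463.5  13.6 212.4]
```

```bash
python3 -m pendant '[[[0,-0.007,-0.015,0.005,0.1],[0,-0.014,-0.037,0.012,0.24],[0,-0.021,-0.06,0.02,0.38],[0,-0.028,-0.083,0.03,0.52],[0,-0.035,-0.106,0.04,0.66],[0,-0.043,-0.13,0.05,0.8],[0,-0.05,-0.15,0.06,0.94],[0,-0.055,-0.162,0.069,1.08]]]'
python3 - <<'E'
from plan import *
look('l5');tilt('l5')
f=np.load('l5.npy',allow_pickle=True).item();R=f['R'];G=f['G']
c=f['c'];C=np.linalg.inv(c['T']);pr=lambda p:(cv2.projectPoints(np.array(p).reshape(-1,3),cv2.Rodrigues(C[:3,:3])[0],C[:3,3],c['K'],c['d'])[0].reshape(-1,2)-f['o'])*5
N=G+R[:,0]*-112.5+R[:,2]*79.5;print('pred nose',N,pr(N));print('yaw x',np.degrees(np.arctan2(R[1,0],R[0,0])))
t=np.radians(45.8);const=-(-np.cos(t)*Y+np.sin(t)*Z)*8.5
sh(*[tuple(tcp(th,zc,R,const,x0=-2).round(1)) for th,zc in((45.8,107),(40,107),(30,106))])
E
```

```text
t: 20.85
eef_pos: [440.1, 137.5, 218.6]
tcp_rot: [3.111, 0.013, 1.801]
ft_force: [0.7, 0.6, -2.2]
opening: 0.311
G [439.45673002 137.60985139 237.62558049] [302.60469306 253.29553523]
[439.9 136.6 217.4] [3.113 0.013 1.793]
162 tilt rel tool 44.087675851472234 nose(tool x,z from G) [-117.4   81.7] len seen 76.00402146699192 grip centre est [-28.4 -10.2]
depth tilt 45.59699389393844
pred nose [467.74280588  27.65026891 159.61732367] [[ 88.28851101 317.50209886]]
yaw x 103.2089575462232
[439.9 136.6 217.4] [3.113 0.013 1.793]
(np.float64(442.0), np.float64(113.8), np.float64(160.2)) -> [-0.022 -0.005  0.057]
(np.float64(443.6), np.float64(105.5), np.float64(171.3)) -> [-0.031 -0.005  0.046]
(np.float64(446.9), np.float64(88.7), np.float64(187.2)) -> [-0.048 -0.005  0.031]
```

```bash
python3 -m pendant '[[[0,-0.012,-0.003,0.02,0],[0,-0.018,-0.005,0.04,0],[0,-0.02,-0.005,0.057,0],[0,-0.022,-0.005,0.057,0],[0,-0.0265,-0.005,0.052,0],[0,-0.031,-0.005,0.046,0],[0,-0.037,-0.005,0.041,0],[0,-0.042,-0.005,0.036,0]]]'
python3 - <<'E'
from plan import *
look('l6');tilt('l6')
f=np.load('l6.npy',allow_pickle=True).item();R=f['R']
t=np.radians(45.8);const=-(-np.cos(t)*Y+np.sin(t)*Z)*8.5
sh(*[tuple(tcp(th,zc,R,const,x0=-2).round(1)) for th,zc in((34,106),(30,106),(20,104),(10,102),(0,100))])
E
```

```text
t: 21.7
eef_pos: [446.9, 95.8, 183.7]
tcp_rot: [3.111, 0.013, 1.808]
ft_force: [0.1, 0.1, -1.7]
opening: 0.315
G [446.29999641  95.8771353  202.67228187] [301.15610035 253.70196525]
[447.3  95.4 184.1] [3.11  0.014 1.808]
147 tilt rel tool 42.6798268759428 nose(tool x,z from G) [-114.8   83.5] len seen 73.81263499757817 grip centre est [-28.  -10.6]
depth tilt 44.27854798690297
[447.3  95.4 184.1] [3.11  0.014 1.808]
(np.float64(445.5), np.float64(95.7), np.float64(180.8)) -> [ 0.001 -0.002  0.003]
(np.float64(446.9), np.float64(88.7), np.float64(187.2)) -> [-0.006 -0.002 -0.003]
(np.float64(450.7), np.float64(69.2), np.float64(198.8)) -> [-0.026 -0.002 -0.014]
(np.float64(454.8), np.float64(47.8), np.float64(206.9)) -> [-0.048 -0.003 -0.022]
(np.float64(459.3), np.float64(24.9), np.float64(210.9)) -> [-0.072 -0.004 -0.026]
```

The tilt barely changed: the nose slid over the 6 mm prong. The holder's tall vertical back panel makes a safer abutment, so I'll back up and locate the panel face from the saved depth.

```bash
python3 -m pendant '[[[0,0.01,0,-0.02,-0.05],[0,0.02,0,-0.045,-0.15],[0,0.02,0,-0.07,-0.3],[0,0.02,0,-0.09,-0.44],[0,0.02,0,-0.1,-0.58],[0,0.02,0,-0.1,-0.72],[0,0.02,0,-0.1,-0.86],[0,0.02,0,-0.1,-1.0]]]'
python3 - <<'E'
from plan import *
c=np.load('scene.npy',allow_pickle=True).item();im=c['image']
g=np.array([(u,v) for v in range(215,275) for u in range(325,385)]);P=pts(c,g)
L=np.c_[(P-S)@X,(P-S)@Y,P[:,2]]
k=(L[:,2]>20)&(L[:,2]<95)&(abs(L[:,1])<60)&(L[:,0]>20)&(L[:,0]<100)
q=L[k];print(len(q),np.percentile(q[:,0],[5,25,50,75,95]).round(1),np.percentile(q[:,1],[2,50,98]).round(1))
m=abs(q[:,0]-np.median(q[:,0]))<6
for _ in range(3):
    o=q[m].mean(0);n=np.linalg.svd(q[m]-o)[2][2];m=abs((q-o)@n)<3
n*=np.sign(n[0]);print('panel',o.round(1),n.round(3),m.sum())
sh();print(env.state()['joints'].round(2))
E
```

```text
t: 22.55
eef_pos: [438.6, 116.0, 282.5]
tcp_rot: [3.137, 0.032, 2.813]
ft_force: [-0.3, 0.3, -2.0]
opening: 0.315
478 [54.9 57.5 59.  60.5 62.6] [-34.9   1.2  33.1]
panel [59.1 -1.  58.1] [ 1.    -0.024  0.008] 400
[438.6 116.  282.5] [3.137 0.032 2.813]
[ 0.12  0.16  1.88 -0.01  1.08 -1.12]
```

Panel face is at X=59 mm in the holder frame, vertical. I turned the wrong way, so I'm turning back while moving to the far side of the panel.

```bash
python3 -m pendant '[[[0,-0.02,0.001,0,0.1],[0,-0.05,0.002,0,0.24],[0,-0.08,0.003,0,0.38],[0,-0.11,0.004,0,0.52],[0,-0.14,0.005,0,0.66],[0,-0.17,0.006,0,0.8],[0,-0.2,0.006,0.005,0.94],[0,-0.221,0.006,0.01,1.09]]]'
python3 -m pendant '[[[0,0,0,0.0,0.14],[0,0,0,0.01,0.28],[0,0,0,0.02,0.42],[0,0,0,0.03,0.56],[0,0,0,0.04,0.7],[0,0,0,0.05,0.84],[0,0,0,0.06,0.98],[0,0,0,0.07,1.13]]]'
python3 - <<'E'
from plan import *
s=env.state();R=Ro.from_euler('xyz',s['tcp_rot']).as_matrix();dy=s['tcp_rot'][2]-hy;print('turn needed',dy)
R2=R@Ro.from_rotvec([0,0,dy]).as_matrix()
def tp(th,zc,gap=0):
    t=np.radians(th);a=np.cos(t)*Z+np.sin(t)*X;nx=-np.cos(t)*X+np.sin(t)*Z;t0=np.radians(47.5);n0=-np.cos(t0)*X+np.sin(t0)*Z
    N=S+(59+gap+9*np.cos(t))*X+(zc-110-9*np.sin(t))*Z
    return N+a*136-nx*14-n0*8.5+19*R2[:,2]
p=tp(47.5,60,12);G=p-19*R2[:,2]
sh(*[tuple(tp(*q).round(1)) for q in((47.5,60,12),(47.5,60),(40,61),(30,63),(20,65),(10,67),(0,69))])
E
```

```text
t: 23.35
eef_pos: [651.1, 48.5, 279.0]
tcp_rot: [3.111, 0.01, 1.711]
ft_force: [-0.4, -0.8, -1.2]
opening: 0.31
t: 24.15
eef_pos: [651.9, 48.8, 208.9]
tcp_rot: [3.119, -0.023, 0.582]
ft_force: [0.7, -0.7, -1.5]
opening: 0.316
turn needed 0.3901352228129809
[651.9  48.8 208.9] [ 3.119 -0.023  0.582]
(np.float64(652.3), np.float64(51.3), np.float64(109.7)) -> [-0.001 -0.004  0.099]
(np.float64(640.5), np.float64(49.0), np.float64(109.7)) -> [-0.012 -0.009  0.099]
(np.float64(630.0), np.float64(47.0), np.float64(125.1)) -> [-0.021 -0.012  0.083]
(np.float64(613.2), np.float64(43.7), np.float64(144.0)) -> [-0.037 -0.018  0.064]
(np.float64(593.7), np.float64(39.9), np.float64(159.7)) -> [-0.055 -0.026  0.047]
(np.float64(572.3), np.float64(35.8), np.float64(171.7)) -> [-0.074 -0.034  0.035]
(np.float64(549.4), np.float64(31.3), np.float64(179.7)) -> [-0.096 -0.042  0.026]
```

```bash
python3 -m pendant '[[[0,0,-0.001,0.015,0.1],[0,0,-0.002,0.03,0.24],[0,0,-0.003,0.05,0.39],[0,-0.001,-0.004,0.07,0.39],[0,-0.001,-0.004,0.085,0.39],[0,-0.001,-0.004,0.095,0.39],[0,-0.001,-0.004,0.099,0.39],[0,-0.001,-0.004,0.099,0.39]]]'
cat >> plan.py <<'E'
def tp(th,zc,R2,gap=0):
    t=np.radians(th);a=np.cos(t)*Z+np.sin(t)*X;nx=-np.cos(t)*X+np.sin(t)*Z;t0=np.radians(46);n0=-np.cos(t0)*X+np.sin(t0)*Z
    N=S+(59+gap+9*np.cos(t))*X+(zc-110-9*np.sin(t))*Z
    return N+a*136-nx*14-n0*8.5+19*R2[:,2]
def barrel():
    "reader barrel axis by depth, world; both cameras' dark points around the predicted barrel"
    s=env.state();R=Ro.from_euler('xyz',s['tcp_rot']).as_matrix();G=s['eef_pos']-19*R[:,2]
    for n in('scene','top'):
        c=cam(n);g=np.mgrid[0:640,0:480].reshape(2,-1).T;P=pts(c,g);I=c['image'].reshape(480,640,3)[g[:,1],g[:,0]].max(1)
        r=np.linalg.norm(P-G,axis=1);k=(I<80)&(r>45)&(r<160)&(P[:,2]<s['eef_pos'][2]+8)&(P[:,2]>15)&(abs((P-G)@R[:,1])<25)&(np.linalg.norm(P-s['eef_pos'],axis=1)>25)
        Q=P[k]
        if len(Q)<30: print(n,'few',len(Q));continue
        m=np.ones(len(Q),bool)
        for _ in range(6):
            o=Q[m].mean(0);d=np.linalg.svd(Q[m]-o)[2][0];d*=np.sign(d[2]);m=np.linalg.norm(np.cross(Q-o,d),axis=1)<14
        t=(Q[m]-o)@d
        print(n,m.sum(),'axis',d.round(3),'tilt',np.degrees(np.arccos(d[2])).round(1),'low end',(o+d*np.percentile(t,1)).round(1),'high end',(o+d*np.percentile(t,99)).round(1))
E
python3 - <<'E'
from plan import *
s=env.state();R=Ro.from_euler('xyz',s['tcp_rot']).as_matrix();barrel()
sh(*[tuple(tp(a,b,R,g).round(1)) for a,b,g in((46,60,0),(40,61,0),(30,63,0),(20,65,0),(10,67,0),(0,69,0))])
E
```

```text
t: 24.95
eef_pos: [652.1, 51.2, 109.9]
tcp_rot: [3.13, -0.03, 0.198]
ft_force: [0.7, 0.4, -1.5]
opening: 0.31
scene few 24
top few 0
[652.4  51.2 110.8] [ 3.13  -0.031  0.198]
(np.float64(638.7), np.float64(48.7), np.float64(112.8)) -> [-0.014 -0.    -0.002]
(np.float64(630.1), np.float64(47.0), np.float64(125.3)) -> [-0.022 -0.    -0.015]
(np.float64(613.3), np.float64(43.8), np.float64(144.2)) -> [-0.039  0.    -0.035]
(np.float64(593.9), np.float64(40.0), np.float64(159.8)) -> [-0.058  0.    -0.051]
(np.float64(572.4), np.float64(35.8), np.float64(171.8)) -> [-0.08   0.    -0.064]
(np.float64(549.6), np.float64(31.4), np.float64(179.9)) -> [-0.102  0.    -0.072]
```

```bash
python3 -m pendant '[[[0,-0.008,0,-0.001,0],[0,-0.015,0,-0.004,0],[0,-0.022,0,-0.015,0],[0,-0.03,0,-0.025,0],[0,-0.039,0,-0.035,0],[0,-0.048,0,-0.043,0],[0,-0.053,0,-0.047,0],[0,-0.058,0,-0.051,0]]]'
python3 - <<'E'
from plan import *
s=env.state();print(s['moment'].round(2));look('l7');barrel()
# collar/grip cloud: points within 60 of G, not black
f=np.load('l7.npy',allow_pickle=True).item();c=f['c'];G=f['G'];R=f['R']
g=np.mgrid[0:640,0:480].reshape(2,-1).T;P=pts(c,g);I=c['image'][g[:,1],g[:,0]];k=(np.linalg.norm(P-G,axis=1)<75)&(I.max(1)>90)&(I.max(1)<190)
Q=P[k]-G;L=np.c_[Q@X,Q@Y,Q[:,2]]
print(k.sum());
for z in range(-70,50,12):
    q=L[(L[:,2]>=z)&(L[:,2]<z+12)]
    if len(q)>3: print(z,len(q),'X',np.percentile(q[:,0],[5,50,95]).round(),'Y',np.percentile(q[:,1],[5,50,95]).round())
E
```

```text
t: 25.85
eef_pos: [593.2, 40.0, 159.9]
tcp_rot: [3.13, -0.031, 0.198]
ft_force: [3.3, 0.8, -2.9]
opening: 0.316
[ 0.16 -1.05  0.03]
G [592.62968953  40.14743517 178.88318564] [300.37335831 253.9001991 ]
[592.8  40.  160.3] [ 3.13  -0.031  0.198]
scene 66 axis [0.425 0.215 0.879] tilt 28.5 low end [535.   30.7  67.8] high end [571.9  49.4 144. ]
top few 0
196
-46 15 X [-16.  -5.  -0.] Y [-17.  -4.  12.]
-34 31 X [-37. -18.  -9.] Y [-22.   1.  24.]
-22 39 X [-49.  -8.   7.] Y [-17.   6.  23.]
-10 18 X [-2. -0.  9.] Y [-19.  -3.   9.]
2 21 X [ 1.  5. 11.] Y [-23.  -1.  10.]
14 30 X [ 7. 10. 13.] Y [-18.  -1.  13.]
26 31 X [-5. 11. 13.] Y [-15.  -2.  15.]
38 5 X [-12.  11.  12.] Y [-26. -16.  11.]
```

```bash
python3 -m pendant '[[[0,-0.008,0,-0.005,0],[0,-0.016,0,-0.009,0],[0,-0.023,0,-0.012,0],[0,-0.03,0,-0.015,0],[0,-0.036,0,-0.017,0],[0,-0.041,0,-0.018,0],[0,-0.045,0,-0.019,0],[0,-0.048,0,-0.019,0]]]'
cat >> plan.py <<'E'
def cloud(name):
    s=env.state();print(s['ft_force'].round(1),s['moment'].round(2));look(name);barrel()
    f=np.load(name+'.npy',allow_pickle=True).item();c=f['c'];G=f['G']
    g=np.mgrid[0:640,0:480].reshape(2,-1).T;P=pts(c,g);I=c['image'][g[:,1],g[:,0]];k=(np.linalg.norm(P-G,axis=1)<75)&(I.max(1)>90)&(I.max(1)<190)
    Q=P[k]-G;L=np.c_[Q@X,Q@Y,Q[:,2]];print('G in holder',((G-S)@X).round(1),((G-S)@Y).round(1))
    for z in range(-58,50,12):
        q=L[(L[:,2]>=z)&(L[:,2]<z+12)]
        if len(q)>3: print(z,len(q),'X',np.percentile(q[:,0],[5,50,95]).round(),'Y',np.percentile(q[:,1],[5,50,95]).round())
E
python3 -c "
from plan import *
cloud('l8')"
```

```text
t: 26.8
eef_pos: [546.1, 30.8, 177.5]
tcp_rot: [3.13, -0.032, 0.198]
ft_force: [6.4, 0.6, 2.9]
opening: 0.315
[6.4 0.6 2.9] [ 0.53 -1.56  0.  ]
G [545.50705533  30.93557584 196.46745927] [300.39018337 251.31496902]
[545.9  30.8 177.5] [ 3.13  -0.031  0.198]
scene 142 axis [0.164 0.081 0.983] tilt 10.6 low end [535.4  30.8  73. ] high end [547.1  36.6 143. ]
top few 0
G in holder 84.4 0.1
-46 25 X [-5. 12. 20.] Y [-16.   5.  27.]
-34 63 X [ 2.  9. 19.] Y [-20.  -1.  14.]
-22 36 X [ 8. 10. 13.] Y [-19.  -0.  11.]
-10 39 X [ 8. 11. 14.] Y [-12.   1.  15.]
2 37 X [10. 12. 15.] Y [-22.   2.  14.]
14 41 X [10. 14. 17.] Y [-24.   2.  15.]
26 45 X [-8. 13. 16.] Y [-24.  -1.  14.]
```

```bash
python3 -m pendant '[[[0,-0.005,0,-0.001,0],[0,-0.01,0,-0.001,0],[0,-0.014,0,-0.002,0],[0,-0.015,0,-0.002,0],[0,-0.01,0,-0.005,0],[0,0.0,0,-0.02,0],[0,0.01,0,-0.05,0],[0,0.01,0,-0.08,0]]]'
python3 -c "
from plan import *
cloud('l9')"
```

```text
t: 27.75
eef_pos: [552.9, 33.3, 257.2]
tcp_rot: [3.131, -0.026, 0.198]
ft_force: [0.6, -0.5, -1.6]
opening: 0.314
[ 0.6 -0.5 -1.6] [ 0.01  0.02 -0.01]
G [552.39595843  33.44496169 276.21951754] [300.08656781 250.09665605]
[554.   33.3 262.2] [ 3.129 -0.032  0.198]
scene 181 axis [0.036 0.038 0.999] tilt 3.0 low end [562.   37.6 159.5] high end [564.7  40.4 233. ]
top few 0
G in holder 91.6 1.3
-46 22 X [-7. 14. 30.] Y [-25.  -2.  26.]
-34 94 X [ 3. 16. 25.] Y [-23.   1.  19.]
-22 47 X [11. 16. 18.] Y [-12.   1.  14.]
-10 51 X [11. 15. 18.] Y [-17.   1.  14.]
2 46 X [13. 16. 19.] Y [-18.   2.  15.]
14 45 X [13. 16. 19.] Y [-10.   4.  15.]
26 62 X [ 3. 14. 18.] Y [-25.   0.  14.]
```

The reader is upright again (0–3°) and re-centred in the pads. Moving over the slot and measuring before lowering.

```bash
python3 -m pendant '[[[0,-0.015,0,-0.003,0],[0,-0.035,0,-0.003,0],[0,-0.055,0,-0.003,0],[0,-0.075,0,-0.003,0],[0,-0.088,0,-0.003,0],[0,-0.093,0,-0.003,0],[0,-0.093,0,-0.003,0],[0,-0.093,0,-0.003,0]]]'
python3 - <<'E'
from plan import *
cloud('l10')
f=np.load('l10.npy',allow_pickle=True).item();c=f['c'];G=f['G']
g=np.mgrid[0:640,0:480].reshape(2,-1).T;P=pts(c,g);I=c['image'][g[:,1],g[:,0]];L=np.c_[(P-S)@X,(P-S)@Y,P[:,2]-G[2]]
k=(I.max(1)<80)&(np.hypot(L[:,0],L[:,1])<32)&(L[:,2]<-42)&(L[:,2]>-140)
print('barrel',k.sum());
C=np.linalg.inv(c['T'])
for z in range(-140,-40,14):
    q=L[k&(L[:,2]>=z)&(L[:,2]<z+14)]
    if len(q)>3:
        # silhouette midline: mean across-view coordinate
        print(z,len(q),'X',np.percentile(q[:,0],[5,50,95]).round(1),'Y',np.percentile(q[:,1],[5,50,95]).round(1))
t=cam('top')
P=pts(t,g);L=np.c_[(P-S)@X,(P-S)@Y,P[:,2]-G[2]]
k=(np.hypot(L[:,0],L[:,1])<40)&(abs(L[:,2]+34)<10);print('top collar pts',k.sum(),L[k].mean(0) if k.any() else '')
E
```

```text
t: 28.7
eef_pos: [462.4, 15.0, 257.2]
tcp_rot: [3.13, -0.03, 0.198]
ft_force: [0.4, -0.1, -1.3]
opening: 0.315
[ 0.4 -0.1 -1.3] [-0.    0.03  0.01]
G [461.82692394  15.08718937 276.21498487] [302.01879733 251.81616016]
[462.5  15.  257.2] [ 3.13  -0.03   0.198]
scene 167 axis [0.053 0.072 0.996] tilt 5.1 low end [470.2  18.2 155.1] high end [474.3  23.8 232.6]
top few 0
G in holder -0.8 0.5
-46 20 X [ 8. 18. 29.] Y [-17.  -2.  27.]
-34 63 X [ 2. 15. 22.] Y [-26.  -3.  14.]
-22 43 X [12. 16. 19.] Y [-11.   1.  15.]
-10 50 X [11. 16. 19.] Y [-21.  -1.  14.]
2 44 X [13. 16. 19.] Y [-12.   2.  14.]
14 46 X [11. 16. 19.] Y [-11.   3.  15.]
26 50 X [-10.  15.  18.] Y [-13.   1.  14.]
38 5 X [11. 11. 19.] Y [-27. -26. -13.]
barrel 164
-126 19 X [ 1.3  9.2 12. ] Y [-4.7  2.6  7.8]
-112 26 X [ 2.3  9.5 12.2] Y [-4.4  3.3  9.3]
-98 25 X [ 4.3 11.  15.2] Y [-3.9  4.6 10.8]
-84 33 X [ 1.  10.8 15.7] Y [-4.1  6.4 12.5]
-70 41 X [ 2.2 12.3 16.8] Y [-4.6  6.2 12.8]
-56 20 X [ 2.7 12.3 15.9] Y [-2.9  5.9 12.5]
top collar pts 0
```

```bash
python3 -m pendant '[[[0,-0.002,0,0.015,0],[0,-0.003,0,0.035,0],[0,-0.003,0,0.055,0],[0,-0.004,0,0.075,0],[0,-0.004,0,0.095,0],[0,-0.005,0,0.11,0],[0,-0.005,0,0.118,0],[0,-0.005,0,0.12,0]]]'
python3 -c "
from plan import *
cloud('l11')"
```

```text
t: 29.7
eef_pos: [460.8, 13.3, 136.6]
tcp_rot: [3.13, -0.029, 0.198]
ft_force: [0.2, -0.6, -1.2]
opening: 0.311
[ 0.2 -0.6 -1.2] [-0.03 -0.02  0.01]
G [460.22232643  13.44030289 155.62612398] [300.59286558 252.01762852]
[460.9  13.3 136.9] [ 3.13  -0.029  0.198]
scene few 8
top few 0
G in holder -2.7 -0.8
-58 97 X [-25.  25.  51.] Y [-35.  14.  36.]
-46 191 X [-18.  32.  56.] Y [-33.  13.  35.]
-34 58 X [-12.  16.  25.] Y [-25.   1.  21.]
-22 39 X [12. 16. 18.] Y [-13.  -2.  14.]
-10 40 X [13. 15. 19.] Y [-21.  -1.  13.]
2 40 X [ 9. 15. 19.] Y [-22.   0.  15.]
14 40 X [12. 16. 20.] Y [-14.   3.  14.]
26 44 X [-10.  14.  18.] Y [-12.   1.  13.]
```

```bash
python3 -m pendant '[[[0,0.002,-0.001,0.001,0],[0,0.002,-0.001,0.002,0],[0,0.002,-0.001,0.003,0],[0,0.002,-0.001,0.004,0],[0,0.002,-0.001,0.005,0],[0,0.002,-0.001,0.006,0],[0,0.002,-0.001,0.0065,0],[0,0.002,-0.001,0.0065,0]]]'
python3 - <<'E'
from plan import *
s=env.state();print(s['ft_force'],s['moment'])
c=cam('scene');g=np.mgrid[300:400,150:280].reshape(2,-1).T;P=pts(c,g);L=np.c_[(P-S)@X,(P-S)@Y,P[:,2]];I=c['image'][g[:,1],g[:,0]].max(1)
# collar: ring points radius 16..30 around seat, on +X side over the shelf; height profile
r=np.hypot(L[:,0],L[:,1]);k=(r>17)&(r<27)&(L[:,2]>95)&(L[:,2]<135)&(L[:,0]>0);print('collar top z',np.percentile(L[k,2],[10,25,50,75,90]).round(1),k.sum())
k=(r>35)&(r<52)&(L[:,2]>95)&(L[:,2]<135)&(L[:,0]>20)&(abs(L[:,1])<30);print('shelf z',np.median(L[k,2]),k.sum())
E
```

```text
t: 30.65
eef_pos: [462.7, 14.6, 130.7]
tcp_rot: [3.13, -0.03, 0.198]
ft_force: [0.5, -0.8, -2.3]
opening: 0.314
[ 0.54037557 -0.82952024 -2.34737445] [ 0.02201158  0.02995323 -0.015065  ]
collar top z [111.4 116.8 118.6 124.5 131.7] 95
shelf z 110.82082852454414 91
```

```bash
python3 -m pendant '[[[0,0,0,0.0005,0],[0,0,0,0.001,0],[0,0,0,0.0015,0],[0,0,0,0.002,0],[0,0,0,0.0025,0],[0,0,0,0.003,0],[0,0,0,0.003,0],[0,0,0,0.003,0]]]'
```

```text
t: 31.5
eef_pos: [463.0, 14.6, 129.4]
tcp_rot: [3.129, -0.031, 0.198]
ft_force: [-7.0, 0.1, 26.0]
opening: 0.318
```

```bash
python3 -m pendant '[[[0,0,0,-0.0015,0],[0,0,0,-0.0015,0],[0.8,0,0,-0.0015,0],[0.8,0,0,-0.0015,0],[0.8,0,0,-0.0015,0],[0.8,0,0,-0.0015,0],[0.8,0,0,-0.0015,0],[0.8,0,0,-0.0015,0]]]'
python3 -m pendant '[[[0.8,0,0,-0.0015,0],[0.8,0,0,-0.0015,0],[0.8,0,0,-0.01,0],[0.8,0,0,-0.03,0],[0.8,0,0,-0.06,0],[0.8,0,0,-0.1,0],[0.8,0,0,-0.13,0],[0.8,0,0,-0.15,0]]]'
python3 -m pendant '[[[0.8,0.05,0,0,0],[0.8,0.1,0,0,0],[0.8,0.15,0,0,0],[0.8,0.2,0,0,0],[0.8,0.22,0,0,0],[0.8,0.22,0,0,0],[0.8,0.22,0,0,0],[0.8,0.22,0,0,0]]]'
python3 - <<'E'
from plan import *
c=cam('scene');t=cam('top');np.save('end.npy',dict(c=c,t=t),allow_pickle=True)
t0=np.load('top.npy',allow_pickle=True).item();c0=np.load('scene.npy',allow_pickle=True).item()
g=np.array([(x,y) for y in range(276,336) for x in range(272,332)])
for n,k in(('start',t0),('end',t)):
    P=pts(k,g);m=(P[:,2]>170)&(P[:,2]<195);q=plane(k,g[m],182);print(n,m.sum(),'grip top',np.median(q,0)[:2].round(1),q.mean(0)[:2].round(1),np.median(P[m,2]) if m.any() else'')
    m=(P[:,2]>114.5)&(P[:,2]<122);q=plane(k,g[m],116);print('  collar',m.sum(),q.mean(0)[:2].round(1) if m.any() else '')
b=np.mgrid[300:400,180:280].reshape(2,-1).T
for n,k in(('start',c0),('end',c)):
    P=pts(k,b);L=np.c_[(P-S)@X,(P-S)@Y,P[:,2]]
    for z in(120,140,160,175):
        q=L[(np.hypot(L[:,0],L[:,1])<26)&(abs(L[:,2]-z)<8)];print(n,z,len(q),q.mean(0)[:2].round(1) if len(q) else '')
# anything else changed?
for n,a,k in(('top',t0,t),('scene',c0,c)):
    for nm,p in(('dish',(207,242)),('case',(402,245)),('stack',(293,189)),('jar',(145,226)),('bottle',(482,270)),('lookalike',(361,294))) if n=='top' else():
        s=np.s_[p[1]-18:p[1]+18,p[0]-18:p[0]+18];print(nm,np.median(abs(a['range_z'][s]-k['range_z'][s])).round(1),np.mean(abs(a['range_z'][s]-k['range_z'][s])>15).round(3))
E
```

```text
t: 32.3
eef_pos: [462.8, 14.6, 129.3]
tcp_rot: [3.13, -0.03, 0.198]
ft_force: [-0.5, 0.0, -0.6]
opening: 0.758
t: 33.1
eef_pos: [458.1, 15.5, 282.2]
tcp_rot: [3.129, -0.033, 0.198]
ft_force: [-0.3, -0.2, 0.1]
opening: 0.8
t: 33.9
eef_pos: [672.7, 58.5, 286.4]
tcp_rot: [3.13, -0.03, 0.198]
ft_force: [0.4, 1.1, -0.1]
opening: 0.799
start 171 grip top [463.   13.8] [462.6  14. ] 182.88074599194942
  collar 231 [463.7  15.2]Traceback (most recent call last):
  File "<stdin>", line 6, in <module>
  File "h.py", line 19, in plane
    r=rays(c,uv)@c['T'][:3,:3].T;o=c['T'][:3,3];return o+r*((h-o[2])/r[:,2])[:,None]
      ~~~~^^^^^^
  File "h.py", line 13, in rays
    n=cv2.undistortPoints(np.array(uv,float).reshape(-1,1,2),c['K'],c['d']).reshape(-1,2)
      ~~~~~~~~~~~~~~~~~~~^^^^^^^^^^^^^^^^^^^^^^^^^^^^^^^^^^^^^^^^^^^^^^^^^^
cv2.error: OpenCV(4.12.0) /io/opencv/modules/calib3d/src/undistort.dispatch.cpp:347: error: (-215:Assertion failed) CV_IS_MAT(_src) && CV_IS_MAT(_dst) && (_src->rows == 1 || _src->cols == 1) && (_dst->rows == 1 || _dst->cols == 1) && _src->cols + _src->rows - 1 == _dst->rows + _dst->cols - 1 && (CV_MAT_TYPE(_src->type) == CV_32FC2 || CV_MAT_TYPE(_src->type) == CV_64FC2) && (CV_MAT_TYPE(_dst->type) == CV_32FC2 || CV_MAT_TYPE(_dst->type) == CV_64FC2) in function 'cvUndistortPointsInternal'
```

The arm blocks the top view. Swinging it aside and rechecking.

```bash
python3 -m pendant '[[[0.8,-0.005,0.05,-0.01,0],[0.8,-0.01,0.1,-0.02,0],[0.8,-0.015,0.15,-0.03,0],[0.8,-0.02,0.195,-0.03,0],[0.8,-0.025,0.245,-0.03,0],[0.8,-0.03,0.29,-0.03,0],[0.8,-0.03,0.34,-0.03,0],[0.8,-0.03,0.39,-0.03,0]]]'
cat > fin.py <<'E'
from plan import *
c=cam('scene');t=cam('top')
t0=np.load('top.npy',allow_pickle=True).item();c0=np.load('scene.npy',allow_pickle=True).item()
g=np.array([(x,y) for y in range(276,336) for x in range(272,332)])
for n,k in(('start',t0),('end',t)):
    P=pts(k,g)
    for nm,lo,hi,h in(('grip',170,195,182),('collar',114.5,122,116),('shelf',102,114,110)):
        m=(P[:,2]>lo)&(P[:,2]<hi)&(np.hypot((P-S)@X-10*(nm=='shelf'),(P-S)@Y)<(60 if nm=='shelf' else 32))
        if m.any(): q=plane(k,g[m],h);print(n,nm,m.sum(),q.mean(0)[:2].round(1),'z',np.median(P[m,2]).round(1))
b=np.mgrid[300:400,160:280].reshape(2,-1).T
for n,k in(('start',c0),('end',c)):
    P=pts(k,b);L=np.c_[(P-S)@X,(P-S)@Y,P[:,2]];o=[]
    for z in(118,130,145,160,175):
        q=L[(np.hypot(L[:,0],L[:,1])<30)&(abs(L[:,2]-z)<7)];o.append((z,len(q),*(q.mean(0)[:2].round(1) if len(q) else ())))
    print(n,o)
for nm,p in(('dish',(207,242)),('case',(402,245)),('stack',(293,189)),('jar',(145,226)),('bottle',(482,270)),('lookalike',(361,294))):
    s=np.s_[p[1]-18:p[1]+18,p[0]-18:p[0]+18];d=abs(t0['range_z'][s]-t['range_z'][s]);print(nm,np.median(d).round(1),np.mean(d>15).round(3))
for nm,p in(('dish',(390,315)),('case',(255,233)),('stack',(284,315)),('jar',(449,376)),('bottle',(222,188)),('lookalike',(313,205))):
    s=np.s_[p[1]-25:p[1]+25,p[0]-25:p[0]+25];d=abs(c0['range_z'][s]-c['range_z'][s]);print('scene',nm,np.median(d).round(1),np.mean(d>20).round(3))
cv2.imwrite('pics/end.png',c['image'])
E
python3 fin.py
```

```text
t: 34.8
eef_pos: [719.3, -331.3, 320.7]
tcp_rot: [3.129, -0.031, 0.198]
ft_force: [0.8, -0.0, -1.0]
opening: 0.799
start grip 171 [462.6  14. ] z 182.9
start collar 206 [462.1  13.6] z 117.1
start shelf 652 [483.  19.] z 110.7
end shelf 19 [509.4  55.2] z 109.9
start [(118, 138, np.float64(11.8), np.float64(4.6)), (130, 57, np.float64(12.3), np.float64(2.4)), (145, 57, np.float64(12.6), np.float64(2.6)), (160, 51, np.float64(12.6), np.float64(3.2)), (175, 80, np.float64(8.6), np.float64(1.2))]
end [(118, 144, np.float64(11.1), np.float64(4.4)), (130, 51, np.float64(12.7), np.float64(3.6)), (145, 60, np.float64(11.4), np.float64(3.7)), (160, 59, np.float64(11.9), np.float64(3.7)), (175, 75, np.float64(9.1), np.float64(3.6))]
dish 2.1 0.005
case 2.5 0.096
stack 2.4 0.008
jar 2.4 0.009
bottle 598.3 1.0
lookalike 453.2 0.53
scene dish 2.3 0.01
scene case 3.1 0.007
scene stack 2.3 0.01
scene jar 1.9 0.006
scene bottle 3.6 0.006
scene lookalike 3.3 0.006
```

```bash
python3 -c "
from cell import env
print(env.state()['t'],env.state()['ft_force']);print(env.job_done())"
```

```text
34.9 [ 0.03249593  0.6521359  -1.17957559]
the job is handed in; nothing more can be done
None
```

I read the dish label with the reader, hung the reader back in its holder and handed the job in at 34.9 s. No verdict came back, so the results below are my own measurements.

- **Reading:** The tool can't tilt in this interface, so I tilted the reader in the gripper's pads. I pushed its barrel against the end of the holder slot, then trimmed the tilt by trailing the nose on the bare bench. The nose was held about 55 mm from the dish label, aimed within about 2 mm of its middle and 2° of square. It stayed there for 2.4 s with no measurable movement.
- **Return:** I straightened the reader against the holder's back panel, lowered it onto its collar and let go. In the scene camera's depth data it stands upright, within about 1 to 2 mm of where it started.
- **Other objects:** Scene-camera depth for the dish, case, stack, jar, bottle and look-alike agrees with the start to within noise. The gripper is clear of everything.

**Checks that failed or disagreed:**
- An early overreach test left a permanent tool tilt of about 1.8°, which I allowed for. During it joint 3 read 0.048 against its stated 0.05 limit.
- My first try at straightening the reader, on a slot prong, slipped off without harm.
- The reader crept about 20 mm across the pads while tilted, then re-centred when I straightened it.
- Seating pressed about 26 N.
- In the last check the arm hid the reader, the bottle and the look-alike from the top camera. Those three were confirmed from the scene camera only, and I did not view the final image.

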